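# Fit the strut bolts and clamp the rack post

## Task

Get these ware-rack parts ready to assemble: lay the white wooden post in the blue bracket, flat on its plate between all four guide lugs and roughly centred, then take the U-bolt from its stand and put it over the post with both legs down through the bracket's two holes until its crossbar rests on the post. Also fit every T-bolt that is there into the slot of the steel strut: head in lengthways through the slot until the collar sits on the lips, then a quarter turn so that the head lies squarely across under the lips. Leave the other things on the bench where they are; the post or a bolt may get knocked aside while you work, so check your results.

Things in the scene. Friction and masses are not known exactly. Their poses are not given: they have to be found in the camera images.
- strut: Fixed steel strut, slot up, 260 mm long (its y), 41 wide (x), 41 high; black end caps and a foot at each end. Origin: centre of underside, z up. Slot 22 mm wide, full length; lips 3.5 mm thick; inside 37 mm wide, 34.5 mm deep under the lips. Bolts may go anywhere along it; 50 mm apart leaves finger room.
- bracket: Fixed blue bracket. Origin: centre of underside, z up. Plate 90 (x) x 110 (y) x 10 mm, top at z 45, on a foot at each y end, open beneath. Two through-holes dia 13 mm at x = +-24, y = 0. Four guide lugs 6 (x) x 14 (y) x 22 mm high on the plate at x = +-18.5, y = +-46: a 31 mm wide cradle for the post, which lies along y.
- post: Loose square white-painted wooden post, 26 (x) x 200 (y) x 26 mm (z), 100 g, lying on the bench along its y. Origin: centre of its underside, z up. In the bracket its origin lies 45 mm above the bracket's. May be knocked 2 to 4 cm aside.
- stand: Fixed dark wooden block, 84 (x) x 44 (y) x 34 mm high, with two holes 14 mm wide and 22 mm deep at x = +-24 mm, in which the U-bolt stands. Origin: centre of its underside.
- ubolt: Square steel U-bolt, legs down. Origin: midway between the leg tips, z up. Legs dia 8 mm at x = +-24, z 0-55; crossbar 56 (x) x 10 (y), z 55-65; orange grip lug 24 (x) x 10 (y) on its middle, z 65-93. 120 g, half-turn symmetric. Starts in the stand, origin 12 mm above the bench. Fitted: crossbar on the post, origin 16 mm above the bracket's.
- bolt0: T-bolt (None if absent), upright on its head. Origin: centre of head's underside, z up the shank. Dark head 31 (x) x 17 (y) x 9 mm; neck dia 12 to z 16; steel collar dia 34, z 16-20; red wing grip 28 (x) x 12 (y), z 20-53, in line with the head. Half-turn symmetric, 90 g. Fitted: collar on the lips, origin 25 mm above the strut's, x across the slot.
- bolt1: T-bolt, the same as bolt0 (may be absent).
- bolt2: T-bolt, the same as bolt0 (may be absent).
- bolt3: T-bolt, the same as bolt0 (may be absent).
- bolt4: T-bolt, the same as bolt0 (may be absent).
- bisque_bowl: Bystander: white bowl, 120 mm wide, 55 mm high.
- beaker: Bystander: terracotta beaker, 70 mm wide, 85 mm high.
- glaze_jar: Bystander: amber jar, 72 mm wide, 100 mm high.
- brush: Bystander: brush lying on the bench.
- small_cup: Bystander: small white cup, 60 mm wide, 60 mm high.
Mind the look-alikes: they are no part of the job. Of the things that look like the post, take the one that is farthest to the robot's left at the start.

How it is judged:
By the outcome, as a careful person would: the job done as asked, in the order asked, and still so for the second after the job is handed in, with the robot touching nothing.
Of bolt0, bolt1, bolt2, bolt3, bolt4 only 3 to 5 are there at a start; the rules pass over those that are not, and their reading is None.
At some moment in a run one of post, bolt0, bolt1, bolt2, bolt3, bolt4 may be knocked a few centimetres aside while the robot is not near it.
It also fails if it takes over 210 s, if anything falls off the work surface, if the arm or the gripper's body presses on something with over 40 N, if the wrist force passes 120 N, or if a joint passes its speed limit or range.

## Robot

A 6-joint arm with a two-finger parallel gripper is mounted at the origin on the work surface. World frame = base frame: x ahead of the robot, y to its left, z up, the work surface at z = 0. Lengths are in m, angles in rad, forces in N, time in s.
With the tool pointing down it reaches from about 0.225 to 0.875 m from the base axis. Payload 3.4 kg.
Tool frame: the origin (TCP) lies midway between the tips of the shut fingers; the grasp point (between the pads) lies 19 mm behind it (manip.tcp_to_grasp is the distance from the TCP to the grasp point, in m); x points along the fingers, y is the direction in which the jaws open and shut, and the axes are right-handed (so a half turn about x gives the same grasp; the last joint's range is limited). The gripper opens to 85 mm and grips with 20 to 120 N. Pads are 22 mm wide; open, the fingers measure 114 mm over their backs; the gripper's body (76 mm by 85 mm) begins 54 mm behind the grasp point. The pads swing forward as they close: fully open they stand 13 mm farther back than shut.
Start: joints at [0.982, 0.276, 1.505, -0, 1.361, -0.121], TCP at [0.259, 0.513, 0.231] pointing down, gripper open.
Joint ranges: [-2.89, 2.89], [-0.75, 2.08], [0.22, 2.7], [-1.18, 4.32], [0.11, 2.71], [-2.7, 2.7]. Speed limits (rad/s): [2.57, 2.57, 3.14, 3.14, 3.14, 3.14].

## Interface

Orientations are given as a unit quaternion [w, x, y, z].
In Python, from rig import readout, eyes, job, manip gives the robot as it stands. The module is installed in compiled form; this text tells all that it offers.
- The arm moves only by the tool carry_out, never from a script. Its argument "deltas" is one flat list of numbers, 7 for each row, row after row: the shift along the tool's x, y, z scaled (see below), then the turn, a rotation vector about the tool's x, y, z scaled (see below), then the opening, from -1 (shut) to 1 (fully open). In form: [dx, dy, dz, ax, ay, az, grip, dx, dy, dz, ax, ay, az, grip, ...]. A call has 1 to 10 rows; each row shifts and turns the commanded pose from where the row before left it, along the tool's axes as they then stand; what a row does not reach is not made up. The controller multiplies each number of a shift by 60 mm and each number of a turn by 4 degrees. A row lasts 1/8 s, in which the tool goes at most 62.5 mm and 10.7 degrees, less where a joint would pass 70% of its speed; a pose out of reach is approached as far as the arm can. A call with a number of a shift or a turn outside -1 to 1 is refused whole. A call with a gripper value outside its range is refused whole. The fingers move at their own pace and stop on an object; "newtons" is the grip in N (left out, the last holds). Time passes only in rows, so rows that do not move let the fingers close. It gives the time, the measured TCP pose, the force and the opening at its end, in the units of the state.
- readout.get_state(): the state, without advancing time (a new reading comes with each control period).
- eyes.get_image(name): name is "scene" or "top" or "wrist"; returns a dict with "color" (400x640x3 uint8, red, green, blue), "z_map" (400x640 float32, m along the optical axis (not along the pixel's ray), 0 where there is no reading), "mtx" (3x3 intrinsics, pixels), "origin" and "orientation" of the camera in the world. Camera axes: x right, y down, z forward; pixel columns grow to the right and rows downward; lengths in m; the calibration is good to about 2 mm. A picture is of the moment at which its call begins.
- job.sign_off(): hands the job in, once; it reports no verdict.
The state is a dict: "clock": time; "qpos": joint angles; "qd": joint speeds; "effort": joint torques, N m; "position": TCP position; "ee_rot": TCP orientation; "contact_force": force on the tool from outside, world axes, zero at the start; "moment": the same for the moment, N m; "width": finger opening in m.
Only numpy, scipy, OpenCV 4.12 (cv2) and the standard library are available. Lean on these libraries where they do the work, as an engineer would, in place of code of your own. Each camera call takes 0.05 s, during which the arm holds its last target.

## Working session

There is one attempt and no reset: what is moved stays moved. The work goes in short steps, Python scripts to look and compute and a tool call to move; the robot and the scene stay as the last step left them, time stands still between calls to the robot, and variables do not carry over. Pictures are saved under pics/ and viewed, and the job is handed in when it is done.

Besides the shell and the picture viewer there is one more tool, called as a command line: name --argument value ..., lists and objects as JSON in quotes. carry_out: Moves the arm, as the interface text tells. Its arguments: {"type":"object","properties":{"deltas":{"type":"array"},"newtons":{"type":"number"}},"required":["deltas"]}

```bash
mkdir -p pics; ls
python3 - <<'E'
from rig import readout, eyes, job, manip
import cv2
print(readout.get_state(), [a for a in dir(manip) if a[0]!='_'])
for n in ["scene","top","wrist"]:
    im=eyes.get_image(n)
    cv2.imwrite(f"pics/{n}0.png",im["color"][:,:,::-1])
    print(n,im["mtx"].tolist(),im["origin"],im["orientation"])
E
```

```text
pics
{'clock': 0.0, 'qpos': array([ 9.81999453e-01,  2.76596108e-01,  1.50614437e+00,  4.81448422e-05,
        1.36072153e+00, -1.20968932e-01]), 'qd': array([-0.00182673, -0.00114451,  0.00026486, -0.00120311, -0.00033008,
       -0.0011016 ]), 'effort': array([-1.34525420e-03, -4.16773868e+01, -2.45803320e+01, -5.58516222e-04,
        1.11068023e-02, -1.36103171e-06]), 'position': array([0.2589668 , 0.51277719, 0.23043462]), 'ee_rot': array([ 0.6876035 ,  0.16328737,  0.68809402, -0.16451527]), 'contact_force': array([ 0.05214912, -0.85855445, -0.08150686]), 'moment': array([ 0.05073699, -0.02590205,  0.02873852]), 'width': 0.08518274061591645} ['MotionError', 'tcp_to_grasp']
scene [[379.6506537530986, 0.0, 317.7826327335185], [0.0, 379.6506537530986, 199.76526308135837], [0.0, 0.0, 1.0]] [ 1.10452471 -0.60778768  0.60709536] [-0.45222514  0.80810027  0.33361819 -0.17653689]
top [[519.5506418916707, 0.0, 328.62983918637383], [0.0, 519.5506418916707, 207.11951835833415], [0.0, 0.0, 1.0]] [0.40792452 0.00631392 1.39824988] [-0.02212946  0.70789428 -0.70546895  0.02663728]
wrist [[285.07614367811266, 0.0, 321.46716554783677], [0.0, 285.07614367811266, 199.85308237362568], [0.0, 0.0, 1.0]] [0.19281694 0.54710846 0.37369732] [0.12729765 0.84216886 0.51820441 0.07753134]
```

View pics/scene0.png

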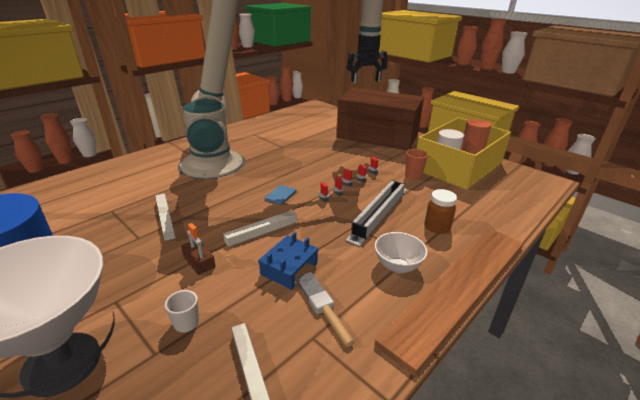

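View pics/top0.png

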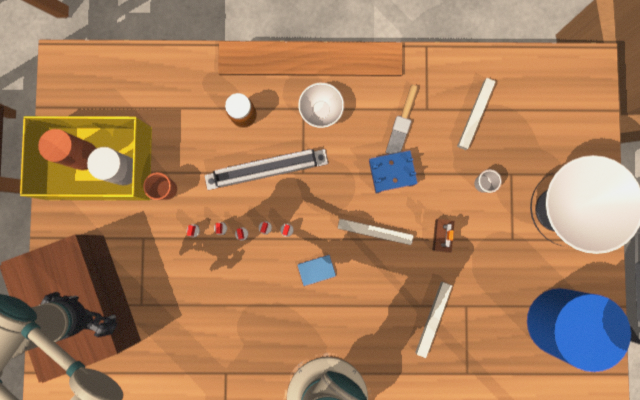

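View pics/wrist0.png

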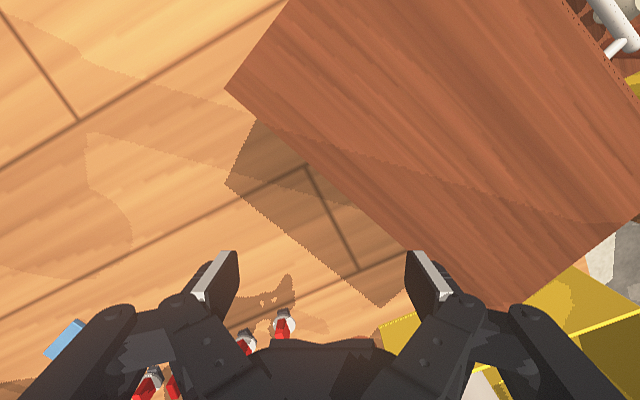

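Candidates for the post in the top view: white bars at (375,232), (477,113) and (435,320). Image left is the robot's left, so (375,232) fits. I'll confirm it in an enlarged crop and measure.

```bash
cat > h.py <<'E'
import numpy as np, cv2
from scipy.spatial.transform import Rotation as R
from rig import readout, eyes, job, manip
def rot(q): return R.from_quat([q[1],q[2],q[3],q[0]]).as_matrix()
def ray(im,uv,z):
    uv=np.atleast_2d(np.asarray(uv,float)); K=im["mtx"]
    d=np.c_[(uv[:,0]-K[0,2])/K[0,0],(uv[:,1]-K[1,2])/K[1,1],np.ones(len(uv))]@rot(im["orientation"]).T
    o=im["origin"]; return o+d*((z-o[2])/d[:,2])[:,None]
def proj(im,p):
    c=(np.atleast_2d(p)-im["origin"])@rot(im["orientation"]); K=im["mtx"]
    return np.c_[c[:,0]/c[:,2]*K[0,0]+K[0,2],c[:,1]/c[:,2]*K[1,1]+K[1,2]]
def cloud(im):
    K=im["mtx"];z=im["z_map"];v,u=np.mgrid[:400,:640]
    c=np.stack([(u-K[0,2])/K[0,0]*z,(v-K[1,2])/K[1,1]*z,z],-1)
    return c@rot(im["orientation"]).T+im["origin"]
def rect(P):
    (c,s,a)=cv2.minAreaRect((P[:,:2]*1000).astype(np.float32))
    if s[0]<s[1]: a+=90; s=s[::-1]
    return np.round(c,1),np.round(s,1),round((a+90)%180-90,1)   # mm, long side dir deg in world xy
def blobs(m,amin=15):
    n,l,st,ce=cv2.connectedComponentsWithStats(m.astype(np.uint8))
    return [(l==i,st[i],ce[i]) for i in range(1,n) if st[i,4]>=amin]
def hsv(im): return cv2.cvtColor(im["color"],cv2.COLOR_RGB2HSV).astype(int)
def masks(im):
    H=hsv(im);h,s,v=H[...,0],H[...,1],H[...,2]
    return dict(red=((h<5)|(h>173))&(s>185)&(v>90), orange=(h>=5)&(h<14)&(s>215)&(v>150),
      blue=(h>105)&(h<125)&(s>130), white=(s<60)&(v>130))
E
python3 - <<'E'
from h import *
im=eyes.get_image("top"); C=cloud(im); M=masks(im)
for k in M:
  for m,st,ce in blobs(M[k]):
    if st[4]>6000: continue
    P=C[m]; z=np.percentile(P[:,2],[5,50,95])
    if not(0.1<P[:,0].mean()<0.9 and abs(P[:,1].mean())<.6): continue
    print(k,st[4],np.round(ce),"z",np.round(z,3),*rect(P))
cv2.imwrite("pics/c1.png",cv2.resize(im["color"][130:270,170:470,::-1],None,fx=2.66,fy=2.66,interpolation=cv2.INTER_CUBIC))
E
```

```text
red 41 [218. 228.] z [0.044 0.051 0.057] [447.1 284.3] [23.5 10.4] 1.3
red 33 [264. 227.] z [0.048 0.052 0.056] [423.7  89.7] [168.5  21.2] 72.1
red 49 [190. 230.] z [0.038 0.051 0.056] [439.6 356.6] [25.8 10.4] -13.1
red 32 [286. 229.] z [0.049 0.052 0.056] [442.6 108.2] [22.8  9.2] -11.7
red 38 [240. 233.] z [0.047 0.053 0.057] [433.  228.2] [22.8  9.3] 12.0
blue 1292 [393. 171.] z [0.039 0.044 0.053] [544.9 -92.7] [317.7 115.3] -55.8
white 754 [476. 113.] z [0.018 0.025 0.03 ] [ 606.2 -252.1] [644.7  93. ] -44.3
white 1558 [321. 104.] z [0.002 0.022 0.055] [631.1  37.2] [434.8 118.5] -7.4
white 502 [238. 105.] z [0.092 0.099 0.104] [604.7 148.4] [481.3  63.4] 28.3
white 510 [398. 134.] z [0.012 0.018 0.023] [ 572.5 -115.9] [406.8  51.6] -29.4
white 923 [104. 164.] z [0.111 0.135 0.139] [505.  328.4] [668.1  78.6] 66.5
white 116 [321. 157.] z [-0.     0.005  0.01 ] [536.2   6.6] [254.9  29.4] 6.7
white 446 [264. 161.] z [-0.002  0.04   0.045] [580.3 103.6] [348.3 188.2] 57.8
white 632 [255. 175.] z [0.001 0.038 0.044] [501.1 169.4] [301.1 224.7] -83.0
white 428 [488. 181.] z [0.001
[... 258 characters left out ...]
.9] [27.7 10.1] -15.5
white 25 [449. 227.] z [0.034 0.075 0.081] [ 451.1 -312.5] [22.2 12.1] -71.8
white 37 [196. 231.] z [0.014 0.019 0.024] [437.9 347.8] [27.6 11.1] -13.1
white 32 [290. 231.] z [0.015 0.02  0.026] [439.9  98.4] [25.1  9.5] -15.5
white 37 [245. 233.] z [0.015 0.019 0.023] [433.6 219. ] [30.  11.1] 12.3
white 25 [447. 243.] z [0.068 0.077 0.08 ] [ 406.  -307.6] [21.8 12.8] 47.4
white 19 [316. 282.] z [0.005 0.009 0.012] [305.7  30.5] [49.6  2.3] -72.6
white 797 [433. 321.] z [0.02  0.025 0.03 ] [ 209.7 -279.1] [200.1  29.5] -21.8
white 15 [ 94. 328.] z [0.343 0.346 0.347] [238.3 467.6] [9.1 6.7] 44.6
white 51 [ 83. 396.] z [0.671 0.673 0.675] [198.3 335.3] [13.9  8.8] -77.1
```

View pics/c1.png

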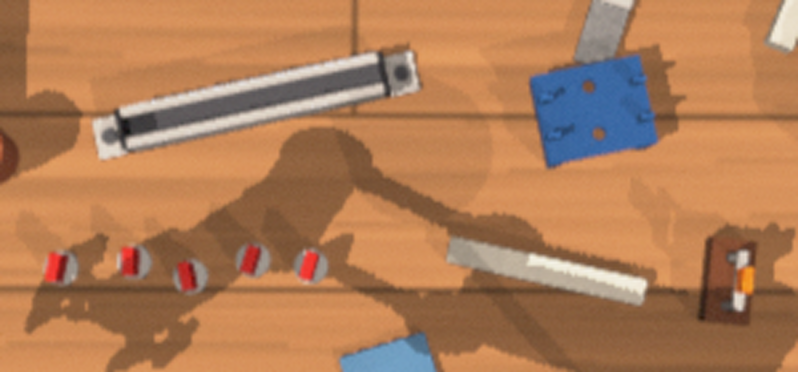

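The crop confirms it: the left-most white bar is the post at top pixel (375,232). Five bolts stand at (190..286, ~230), the strut at (265,168), the bracket at (393,171) and the stand with the U-bolt at (447,233). Next I'll measure each on its plane.

```bash
cat >> h.py <<'E'
def topface(im,box,z,tol=0.008,extra=None):
    """pixels in box (u0,v0,u1,v1) whose depth height is near z -> points on plane z"""
    C=cloud(im);m=np.zeros((400,640),bool);u0,v0,u1,v1=box;m[v0:v1,u0:u1]=1
    m&=(abs(C[...,2]-z)<tol)&(im["z_map"]>0)
    if extra is not None: m&=extra
    bl=blobs(m,5)
    if not bl: return None
    m=max(bl,key=lambda b:b[1][4])[0]
    v,u=np.nonzero(m); return ray(im,np.c_[u,v],z)
E
python3 - <<'E'
from h import *
im=eyes.get_image("top"); M=masks(im)
def show(n,*a,**k):
    P=topface(im,*a,**k); print(n,len(P),*rect(P),"mean",np.round(P.mean(0)*1000,1))
show("post",(325,205,425,255),.026,extra=hsv(im)[...,1]<110)
show("bracket",(360,140,425,200),.045,extra=M["blue"])
show("stand",(425,210,470,255),.034)
show("ubolt",(425,210,470,255),.077,tol=.006)
show("strut",(200,140,335,195),.041)
for c in [(190,230),(218,228),(240,233),(264,227),(286,229)]:
    u,v=c; show("bolt%s"%(c,),(u-14,v-12,u+14,v+12),.053,tol=.02,extra=M["red"])
b=[2.66]
crop=np.hstack([im["color"][140:200,360:430],im["color"][205:265,410:480]])
cv2.imwrite("pics/c2.png",cv2.resize(crop[...,::-1],None,fx=5.6,fy=5.6,interpolation=cv2.INTER_CUBIC))
E
```

```text
post 735 [ 438.  -124.7] [199.2  26.2] 77.6 mean [ 438.  -125.1   26. ]
bracket 1223 [ 597.5 -170.3] [108.5  88.2] -78.1 mean [ 597.5 -170.1   45. ]
stand 393 [ 428.2 -305.1] [83.8 45.7] -6.3 mean [ 427.6 -301.7   34. ]
ubolt 32 [ 415.2 -303.1] [27.9 10.2] -0.7 mean [ 411.2 -302.7   77. ]
strut 834 [604.9 167.4] [271.1  42.6] -77.4 mean [604.7 167.7  41. ]
bolt(190, 230) 48 [439.3 355.1] [25.6 13.2] -12.8 mean [439.7 355.1  53. ]
bolt(218, 228) 41 [447.  282.5] [23.3 13. ] 0.2 mean [446.6 282.8  53. ]
bolt(240, 233) 38 [433.2 227.4] [23.3 10. ] 14.8 mean [433.2 227.4  53. ]
bolt(264, 227) 32 [448.5 165.4] [22.  9.] -17.8 mean [448.2 165.6  53. ]
bolt(286, 229) 34 [442.6 108.3] [22.1  9.8] -17.9 mean [442.5 108.6  53. ]
```

View pics/c2.png

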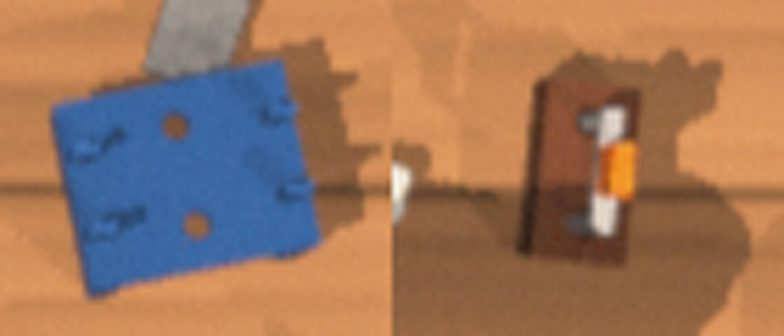

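```bash
cat >> h.py <<'E'
def plan(x,y,z,yaw,n=2):
    """mm, deg: turn first (units of 4deg), then shift in turned axes (units of 60mm)"""
    s=readout.get_state();Rc=rot(s["ee_rot"]);p=s["position"]
    cur=np.degrees(np.arctan2(Rc[1,1],Rc[0,1]))
    best=None
    d=(yaw-cur+90)%180-90; yt=np.radians(cur+d)
    c,sn=np.cos(yt),np.sin(yt)
    Rt=np.array([[0,c,sn],[0,sn,-c],[-1,0,0]])
    rv=np.degrees(R.from_matrix(Rc.T@Rt).as_rotvec())/4
    dp=(np.array([x,y,z])/1000-p); sh=Rt.T@dp/0.06
    print("t",round(s["clock"],2),"pos",np.round(p*1000,1),"yaw",round(cur,1),"q1,q6",np.round(s["qpos"][[0,5]],2),"tilt",np.round(np.degrees(Rc[2,1:]),2),"F",np.round(s["contact_force"],1),"w",round(s["width"]*1000,1))
    print(" turn",np.round(rv,3)," then shift",np.round(sh,3), "(max/row:",np.ceil(np.abs(sh).max()),")")
E
python3 -c "
from h import *
plan(438,-125,150,-12.4)
plan(438,-125,150,77.6)"
```

```text
t 0.25 pos [259.2 513.  230.9] yaw 63.2 q1,q6 [ 0.98 -0.12] tilt [-0.05 -0.01] F [-0.6  0.6  0.4] w 85.1
 turn [1.8899e+01 6.0000e-03 1.1000e-02]  then shift [1.348 5.195 9.746] (max/row: 10.0 )
t 0.25 pos [259.2 513.  230.9] yaw 63.2 q1,q6 [ 0.98 -0.12] tilt [-0.05 -0.01] F [-0.6  0.6  0.4] w 85.1
 turn [-3.601e+00 -3.000e-03  1.100e-02]  then shift [ 1.348 -9.746  5.195] (max/row: 10.0 )
```

carry_out --deltas '[0,0,0,1,0,0,1,0,0,0,1,0,0,1,0,0,0,1,0,0,1,0,0,0,1,0,0,1,0,0,0,1,0,0,1,0,0,0,1,0,0,1,0,0,0,1,0,0,1,0,0,0,1,0,0,1,0,0,0,1,0,0,1,0,0,0,1,0,0,0]' --newtons 60

```text
clock: 1.5
position: [0.2592, 0.5132, 0.2312]
ee_rot: [0.59, 0.39, 0.59, -0.39]
contact_force: [-0.2, 0.8, 0.5]
width: 0.0701
```

carry_out --deltas '[0,0,0,1,0,0,0,0,0,0,1,0,0,0,0,0,0,1,0,0,0,0,0,0,1,0,0,0,0,0,0,1,0,0,0,0,0,0,1,0,0,0,0,0,0,1,0,0,0,0,0,0,1,0,0,0,0,0,0,0.9,0,0,0]'

```text
clock: 2.62
position: [0.2592, 0.5132, 0.2312]
ee_rot: [-0.443, -0.551, -0.442, 0.552]
contact_force: [0.5, 0.3, -0.1]
width: 0.0425
```

carry_out --deltas '[0,0.5,0.8,0,0,0,0,0,0.5,0.9,0,0,0,0,0,0.5,0.9,0,0,0,0,0,0.5,0.9,0,0,0,0,0,0.5,0.9,0,0,0,0,0,0.5,0.9,0,0,0,0,0,0.5,0.9,0,0,0,0,0,0.5,0.9,0,0,0,0,0,0.5,0.9,0,0,0,0,0,0.5,0.9,0,0,0,0]'

```text
clock: 3.88
position: [0.4379, -0.0747, 0.2315]
ee_rot: [0.443, 0.552, 0.443, -0.551]
contact_force: [1.0, 1.0, -0.1]
width: 0.0428
```

```bash
python3 -c "
from h import *
plan(438,-125,150,-12.4)"
```

```text
t 3.88 pos [437.9 -74.7 231.5] yaw -12.4 q1,q6 [-0.33 -0.11] tilt [ 0.06 -0.03] F [ 1.   1.  -0.1] w 42.8
 turn [-0.008 -0.007 -0.016]  then shift [1.359 0.181 0.818] (max/row: 2.0 )
```

carry_out --deltas '[0.65,0.09,0.41,0,0,0,0,0.65,0.09,0.41,0,0,0,0,0,0,0,0,0,0,0]'

```text
clock: 4.25
position: [0.4355, -0.1235, 0.1508]
ee_rot: [-0.44, -0.551, -0.444, 0.553]
contact_force: [-0.1, 0.7, 0.0]
width: 0.0426
```

Run:
```python
from h import *
im=eyes.get_image("wrist"); cv2.imwrite("pics/w1.png",im["color"][...,::-1])
P=topface(im,(0,0,640,400),.026,extra=(hsv(im)[...,1]<110)&(hsv(im)[...,2]>90))
print(len(P),rect(P))
t=eyes.get_image("top");print(rect(topface(t,(325,205,425,255),.026,extra=hsv(t)[...,1]<110)))
plan(438,-125,5,-12.4)
```

```text
5312 (array([ 438.9, -124.5]), array([198.8,  25.9]), 77.6)
(array([452.6, -58.8]), array([64.2, 26.1]), 77.7)
t 4.35 pos [ 437.8 -122.8  153.7] yaw -12.4 q1,q6 [-0.43 -0.21] tilt [-0.   -0.04] F [-0.2 -0.9  0.9] w 42.7
 turn [-0.012 -0.011  0.001]  then shift [2.478 0.011 0.034] (max/row: 3.0 )
```

View pics/w1.png

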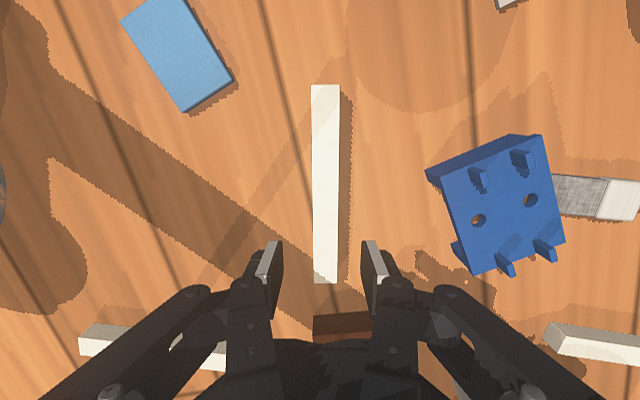

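The wrist view shows the post at (326,183), between the fingers. Its centre is (438.9,-124.5), which agrees with the top view. Descending to grip.

carry_out --deltas '[0.8,0,0.02,0,0,0,0,0.8,0.01,0,0,0,0,0,0.65,0,0,0,0,0,0,0.2,0,0,0,0,0,0,0,0,0,0,0,0,-1,0,0,0,0,0,0,-1,0,0,0,0,0,0,-1,0,0,0,0,0,0,-1]' --newtons 60

```text
clock: 5.35
position: [0.4388, -0.1247, 0.0073]
ee_rot: [0.444, 0.552, 0.442, -0.551]
contact_force: [0.1, 0.5, 4.3]
width: 0.0246
```

Run:
```python
from h import *
plan(597,-170,150,11.9)
```

```text
t 5.35 pos [ 438.8 -124.7    7.3] yaw -12.4 q1,q6 [-0.43 -0.21] tilt [0.13 0.02] F [0.1 0.5 4.3] w 24.6
 turn [-6.077  0.011 -0.032]  then shift [-2.378  2.425  1.283] (max/row: 3.0 )
```

carry_out --deltas '[-0.5,0,0,0,0,0,-1,-1,0,0,0,0,0,-1,-0.9,0,0,-1,0,0,-1,0,0,0,-1,0,0,-1,0,0,0,-1,0,0,-1,0,0,0,-1,0,0,-1,0,0,0,-1,0,0,-1,0,0,0,-1,0,0,-1,0,0,0,0,0,0,-1]'

```text
clock: 6.48
position: [0.4377, -0.1244, 0.1504]
ee_rot: [0.548, 0.447, 0.548, -0.447]
contact_force: [0.3, -0.0, -1.5]
width: 0.0246
```

Run:
```python
from h import *
im=eyes.get_image("wrist"); cv2.imwrite("pics/w2.png",im["color"][...,::-1])
M=masks(im);P=topface(im,(0,0,640,400),.045,extra=M["blue"]&(np.arange(400)[:,None]<400))
print(len(P),rect(P))
# holes: non-blue blobs inside filled plate
b=M["blue"].astype(np.uint8); C=cloud(im)
m=(~M["blue"]); 
for mm,st,ce in blobs(m,15):
    if 20<st[4]<400:
        q=ray(im,[ce],.045)[0]*1000
        if abs(q[0]-597)<60 and abs(q[1]+170)<60: print(st,np.round(ce,1),np.round(q,1))
plan(597,-170,150,11.9)
```

```text
5834 (array([ 597.4, -168.7]), array([110.7,  89.8]), -78.4)
[493 224  22  29 347] [500.8 236.1] [ 613.  -126.7   45. ]
[439 267  13  12 107] [444.6 272.4] [ 573.4 -174.8   45. ]
[487 267  13  11  82] [493.5 271.2] [ 620.3 -163.9   45. ]
t 6.53 pos [ 437.8 -124.4  150.4] yaw 11.5 q1,q6 [-0.43 -0.63] tilt [ 0.01 -0.  ] F [ 0.5  0.4 -1.2] w 24.7
 turn [-0.095 -0.    -0.002]  then shift [0.006 2.44  1.291] (max/row: 3.0 )
```

View pics/w2.png

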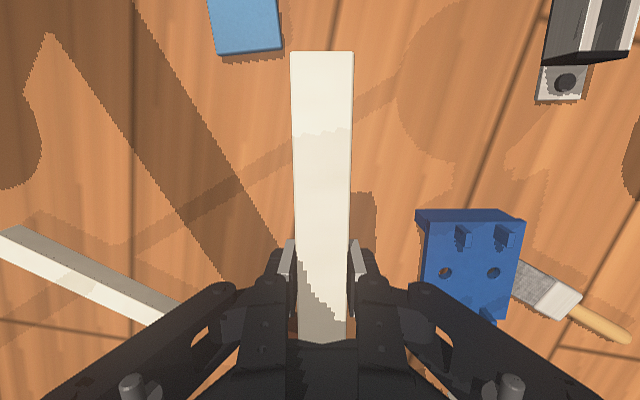

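carry_out --deltas '[0,0.8,0.43,-0.17,0,0,-1,0,0.8,0.43,0,0,0,-1,0,0.83,0.42,0,0,0,-1,0,0,0,0,0,0,-1,0,0,0,0,0,0,-1]'

```text
clock: 7.15
position: [0.5956, -0.1687, 0.1495]
ee_rot: [0.55, 0.444, 0.551, -0.444]
contact_force: [0.3, 0.5, -0.7]
width: 0.0245
```

Run:
```python
from h import *
plan(597,-169.4,52.5,12.2)
im=eyes.get_image("wrist"); cv2.imwrite("pics/w3.png",im["color"][...,::-1])
```

```text
t 7.15 pos [ 595.6 -168.7  149.5] yaw 12.2 q1,q6 [-0.39 -0.6 ] tilt [-0.13 -0.09] F [ 0.3  0.5 -0.7] w 24.5
 turn [ 0.012 -0.022  0.032]  then shift [1.617 0.021 0.017] (max/row: 2.0 )
```

View pics/w3.png

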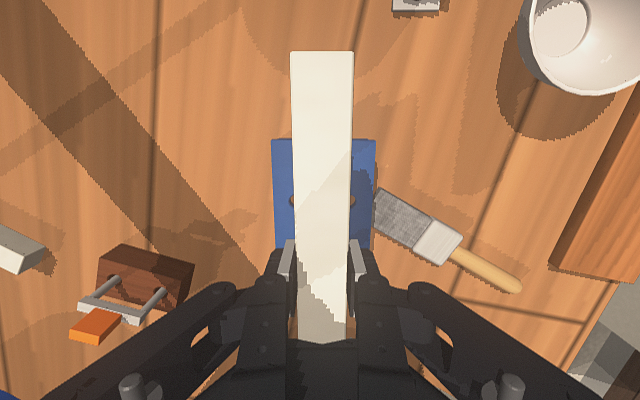

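carry_out --deltas '[0.4,0.01,0.01,0,0,0,-1,0.4,0.01,0.01,0,0,0,-1,0.4,0,0,0,0,0,-1,0.3,0,0,0,0,0,-1,0.1,0,0,0,0,0,-1,0,0,0,0,0,0,-1]'

```text
clock: 7.95
position: [0.5973, -0.1697, 0.0547]
ee_rot: [0.55, 0.444, 0.551, -0.444]
contact_force: [0.9, 0.2, -0.2]
width: 0.0244
```

Run:
```python
from h import *
plan(597,-169.4,52.5,12.2)
```

```text
t 7.95 pos [ 597.3 -169.7   54.7] yaw 12.3 q1,q6 [-0.39 -0.6 ] tilt [-0.01 -0.01] F [ 0.9  0.2 -0.2] w 24.4
 turn [ 0.017 -0.003  0.001]  then shift [ 0.037 -0.004 -0.007] (max/row: 1.0 )
```

carry_out --deltas '[0.03,0,0,0,0,0,-1,0,0,0,0,0,0,0,0,0,0,0,0,0,0,0,0,0,0,0,0,0,-0.8,0,0,0,0,0,0,-1,0,0,0,0,0,0,-0.7,0,0,0,0,0,0]'

```text
clock: 8.82
position: [0.5987, -0.1703, 0.2055]
ee_rot: [0.552, 0.444, 0.55, -0.443]
contact_force: [1.0, -0.9, -0.2]
width: 0.0427
```

Run:
```python
from h import *
im=eyes.get_image("wrist"); cv2.imwrite("pics/w4.png",im["color"][...,::-1])
P=topface(im,(0,0,640,400),.071,extra=(hsv(im)[...,1]<110)&(hsv(im)[...,2]>90))
print(len(P),rect(P))
t=eyes.get_image("top");P=topface(t,(340,120,450,220),.071,extra=hsv(t)[...,1]<110);print(rect(P))
cv2.imwrite("pics/t4.png",cv2.resize(t["color"][120:280,330:490,::-1],None,fx=3.7,fy=3.7,interpolation=cv2.INTER_CUBIC))
# ubolt
P=topface(t,(425,205,475,260),.105,tol=.01,extra=masks(t)["orange"]); print("lug",len(P),rect(P))
plan(420,-305,200,90)
```

```text
4979 (array([ 602., -170.]), array([197.6,  31.1]), -77.7)
(array([ 584.4, -103.4]), array([62.9, 28. ]), -74.9)Traceback (most recent call last):
  File "<stdin>", line 8, in <module>
TypeError: object of type 'NoneType' has no len()
```

View pics/w4.png

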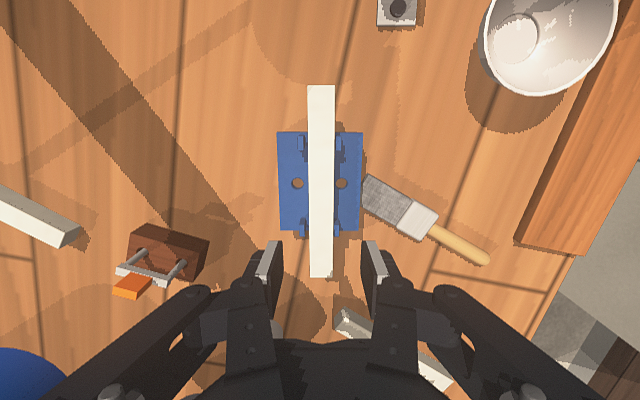

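View pics/t4.png

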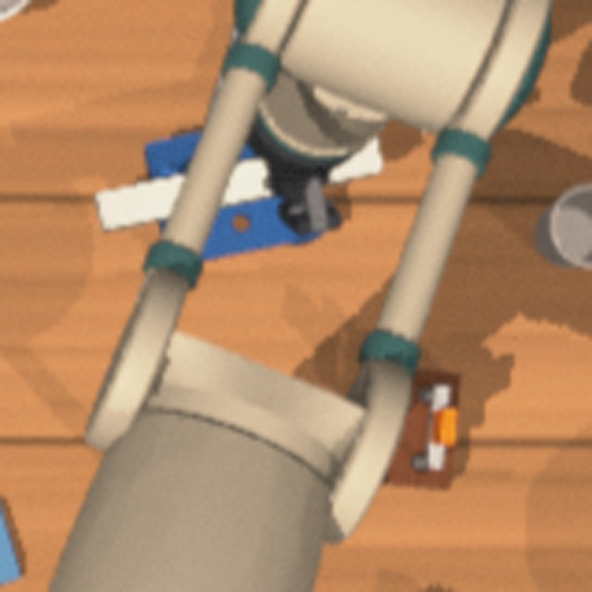

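The post lies flat in the cradle: w4 pixels (321,85) to (322,278), with lugs on both sides and both holes clear at (298,183) and (341,183). Next I'll measure the holes and the U-bolt.

Run:
```python
from h import *
im=eyes.get_image("wrist"); M=masks(im)
m=~M["blue"]; m[:,:]&=True
for mm,st,ce in blobs(m,15):
    if 20<st[4]<400 and abs(ce[1]-183)<30 and 270<ce[0]<370:
        print("hole",st,np.round(ce,1),np.round(ray(im,[ce],.045)[0]*1000,1))
o=M["orange"]
for mm,st,ce in blobs(o,40):
    v,u=np.nonzero(mm); print("orange",st,np.round(ce,1),np.round(ray(im,[ce],.105)[0]*1000,1))
C=cloud(im)
for z0 in (.105,.077,.034):
  P=topface(im,(90,200,230,310),z0,tol=.006)
  if P is not None: print(z0,len(P),rect(P),P.mean(0)*1000)
t=eyes.get_image("top");
for mm,st,ce in blobs(masks(t)["orange"],8):
    if abs(ce[0]-448)<20: print("orange top",st,np.round(ce,1),np.round(ray(t,[ce],.105)[0]*1000,1))
P=topface(t,(425,205,475,260),.077,tol=.012,extra=hsv(t)[...,1]<60); print(len(P),rect(P))
cv2.imwrite("pics/c5.png",cv2.resize(im["color"][200:320,80:240,::-1],None,fx=4.5,fy=4.5,interpolation=cv2.INTER_CUBIC))
plan(420,-305,200,90)
```

```text
0.105 331 (array([ 430.7, -303.1]), array([26.5, 15.5]), -6.1) [ 430.68717711 -303.44913193  105.        ]
0.077 527 (array([ 430.2, -305.3]), array([57.8, 18.5]), -6.1) [ 431.17399315 -303.08911175   77.        ]
0.034 2144 (array([ 429.8, -303.7]), array([86.3, 48.5]), -7.2) [ 430.50156461 -302.25114971   34.        ]
27 (array([ 408.9, -303. ]), array([15.3, 10.2]), -0.7)
t 9.03 pos [ 598.2 -170.   203.3] yaw 12.3 q1,q6 [-0.39 -0.6 ] tilt [0.09 0.06] F [-0.7  0.2 -0.7] w 43.0
 turn [-1.943e+01  2.600e-02 -9.000e-03]  then shift [ 0.055 -2.249 -2.969] (max/row: 3.0 )
```

View pics/c5.png

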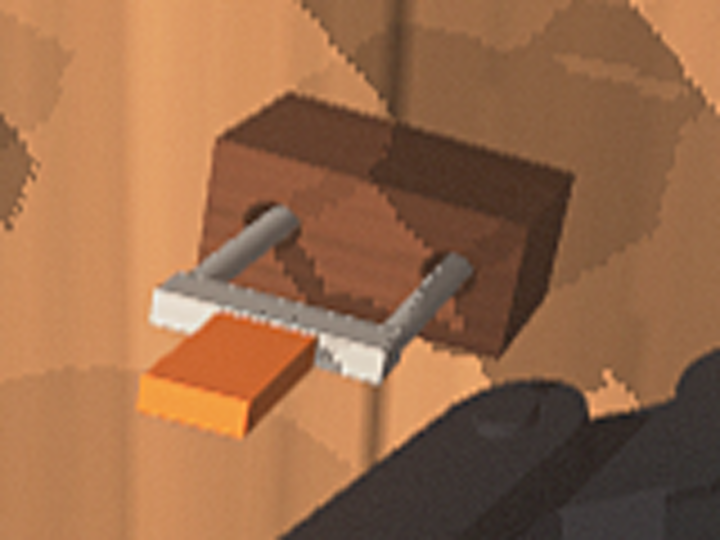

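The crop shows the U-bolt upright in the stand, orange lug on top, centre about (430,-304), x axis at -6.1°. Moving above it.

Run:
```python
from h import *
plan(430,-304,200,83.9)
```

```text
t 9.03 pos [ 598.2 -170.   203.3] yaw 12.3 q1,q6 [-0.39 -0.6 ] tilt [0.09 0.06] F [-0.7  0.2 -0.7] w 43.0
 turn [-1.7905e+01  2.6000e-02 -1.0000e-02]  then shift [ 0.055 -2.518 -2.549] (max/row: 3.0 )
```

carry_out --deltas '[0,0,0,-1,0,0,0,0,0,0,-1,0,0,0,0,0,0,-1,0,0,0,0,0,0,-1,0,0,0,0,0,0,-1,0,0,0,0,0,0,-1,0,0,0,0,0,0,-1,0,0,0,0,0,0,-1,0,0,0,0,0,0,-1,0,0,0]'

```text
clock: 10.15
position: [0.5967, -0.1695, 0.1999]
ee_rot: [0.659, 0.251, 0.663, -0.251]
contact_force: [-0.0, -0.5, -0.2]
width: 0.0428
```

carry_out --deltas '[0,0,0,-1,0,0,0,0,0,0,-1,0,0,0,0,0,0,-1,0,0,0,0,0,0,-1,0,0,0,0,0,0,-1,0,0,0,0,0,0,-1,0,0,0,0,0,0,-1,0,0,0,0,0,0,-1,0,0,0,0,0,0,-0.9,0,0,0]'

```text
clock: 11.28
position: [0.5967, -0.1695, 0.1998]
ee_rot: [0.705, 0.038, 0.708, -0.036]
contact_force: [0.4, -0.2, -0.0]
width: 0.0432
```

Run:
```python
from h import *
plan(430,-304,200,83.9)
```

```text
t 11.28 pos [ 596.7 -169.5  199.8] yaw 84.0 q1,q6 [-0.39 -1.85] tilt [ 0.08 -0.26] F [ 0.4 -0.2 -0. ] w 43.2
 turn [ 0.024 -0.066 -0.021]  then shift [-0.003 -2.524 -2.524] (max/row: 3.0 )
```

carry_out --deltas '[0,-0.64,-0.64,0,-0.06,-0.02,0,0,-0.63,-0.63,0,0,0,0,0,-0.63,-0.63,0,0,0,0,0,-0.63,-0.63,0,0,0,0,0,0,0,0,0,0,0,0,0,0,0,0,0,0]'

```text
clock: 12.02
position: [0.4305, -0.3041, 0.2008]
ee_rot: [0.707, 0.038, 0.705, -0.038]
contact_force: [-0.7, 0.3, 0.0]
width: 0.043
```

Run:
```python
from h import *
im=eyes.get_image("wrist"); M=masks(im); cv2.imwrite("pics/w6.png",im["color"][...,::-1])
for z0,tol in ((.105,.005),(.077,.005),(.034,.006)):
  P=topface(im,(150,50,500,400),z0,tol=tol)
  if P is not None: print(z0,len(P),rect(P),P.mean(0)*1000)
print(proj(im,[[.430,-.304,.105],[.430,-.304,.077]]))
plan(430,-304,75,83.9)
```

```text
0.105 302 (array([ 427.8, -306.5]), array([24.7,  8.9]), -6.2) [ 427.7962679  -306.45566161  105.        ]
0.077 188 (array([ 409. , -304.2]), array([17.3,  8.6]), -6.2) [ 408.92756839 -304.24512773   77.        ]
0.034 2286 (array([ 428.1, -306.3]), array([84.3, 44.1]), -6.2) [ 424.34534875 -305.76386291   34.        ]
[[321.11098972 199.79243823]
 [321.10567587 191.21767997]]
t 12.07 pos [ 431.  -303.9  201.1] yaw 83.9 q1,q6 [-0.75 -2.21] tilt [0.03 0.17] F [ 0.4  0.2 -0. ] w 43.2
 turn [-0.002  0.043 -0.007]  then shift [ 2.101 -0.004 -0.017] (max/row: 3.0 )
```

View pics/w6.png

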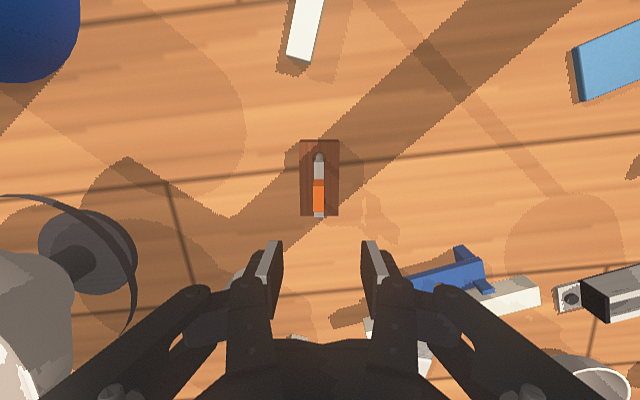

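The U-bolt lug is at w6 pixel (319,195), world (427.8,-306.5), which coincides with the stand's centre. Descending to grip the lug.

Run:
```python
from h import *
plan(428,-306.2,74,83.8)
```

```text
t 12.07 pos [ 431.  -303.9  201.1] yaw 83.9 q1,q6 [-0.75 -2.21] tilt [0.03 0.17] F [ 0.4  0.2 -0. ] w 43.2
 turn [ 0.023  0.043 -0.007]  then shift [ 2.118 -0.044 -0.046] (max/row: 3.0 )
```

carry_out --deltas '[0.5,-0.04,-0.045,0,0,0,-0.2,0.6,0,0,0,0,0,-0.2,0.6,0,0,0,0,0,-0.2,0.4,0,0,0,0,0,-0.2,0,0,0,0,0,0,-0.2]'

```text
clock: 12.7
position: [0.4281, -0.3048, 0.074]
ee_rot: [0.706, 0.038, 0.706, -0.036]
contact_force: [-1.7, 0.7, -0.9]
width: 0.0343
```

Run:
```python
from h import *
im=eyes.get_image("wrist"); cv2.imwrite("pics/w7.png",im["color"][...,::-1])
plan(428,-306.2,74,83.8)
```

```text
t 12.75 pos [ 428.9 -305.9   75.4] yaw 84.0 q1,q6 [-0.75 -2.22] tilt [0.01 0.15] F [ 0.5 -0.1  1.1] w 33.8
 turn [ 0.045  0.037 -0.003]  then shift [ 0.023 -0.007 -0.014] (max/row: 1.0 )
```

View pics/w7.png

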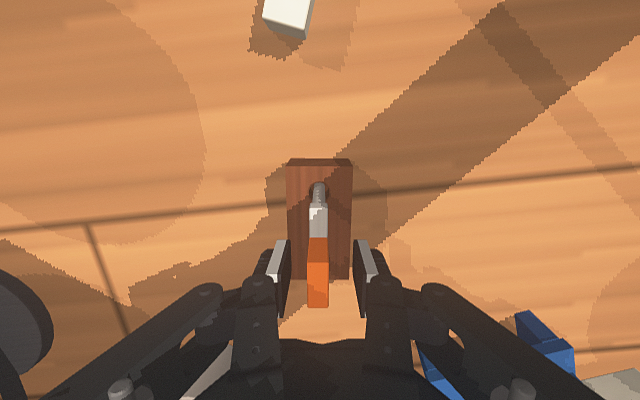

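carry_out --deltas '[0.02,-0.01,-0.01,0,0.03,0,-1,0,0,0,0,0,0,-1,0,0,0,0,0,0,-1,0,0,0,0,0,0,-1,0,0,0,0,0,0,-1]' --newtons 70

```text
clock: 13.38
position: [0.4286, -0.3081, 0.0759]
ee_rot: [0.708, 0.037, 0.705, -0.039]
contact_force: [1.3, 0.6, 5.8]
width: 0.0094
```

Run:
```python
from h import *
im=eyes.get_image("wrist"); cv2.imwrite("pics/w8.png",im["color"][...,::-1])
plan(428,-306.2,175,83.8)
```

```text
t 13.43 pos [ 428.6 -308.2   75.9] yaw 83.9 q1,q6 [-0.76 -2.22] tilt [-0.14  0.25] F [1.8 0.6 6.4] w 8.9
 turn [0.015 0.063 0.035]  then shift [-1.652  0.031 -0.014] (max/row: 2.0 )
```

View pics/w8.png

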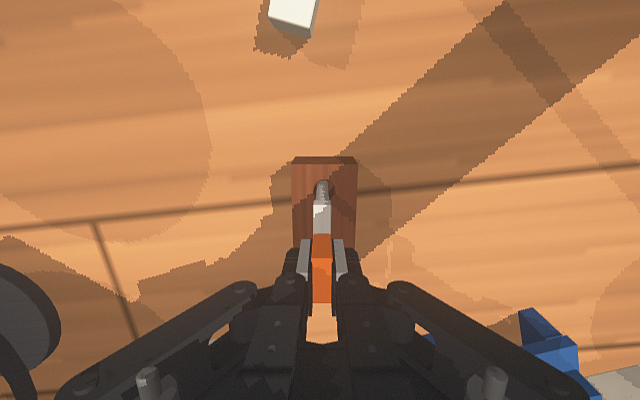

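carry_out --deltas '[-0.3,0,0,0,0,0,-1,-0.6,0,0,0,0,0,-1,-0.8,0,0,0,0,0,-1,0,0,0,-1,0,0,-1,0,0,0,-1,0,0,-1,0,0,0,-1,0,0,-1,0,0,0,-1,0,0,-1,0,0,0,-0.6,0,0,-1,0,0,0,0,0,0,-1]'

```text
clock: 14.55
position: [0.4267, -0.307, 0.1762]
ee_rot: [0.703, -0.075, 0.703, 0.075]
contact_force: [0.1, 0.4, -1.7]
width: 0.0089
```

Run:
```python
from h import *
im=eyes.get_image("wrist"); cv2.imwrite("pics/w9.png",im["color"][...,::-1])
plan(597,-169.4,175,102.2)
```

```text
t 14.6 pos [ 426.9 -307.   176.3] yaw 102.2 q1,q6 [-0.76 -2.54] tilt [-0.03  0.02] F [-0.3  0.1 -0.8] w 8.6
 turn [0.008 0.004 0.008]  then shift [0.021 1.643 3.256] (max/row: 4.0 )
```

View pics/w9.png

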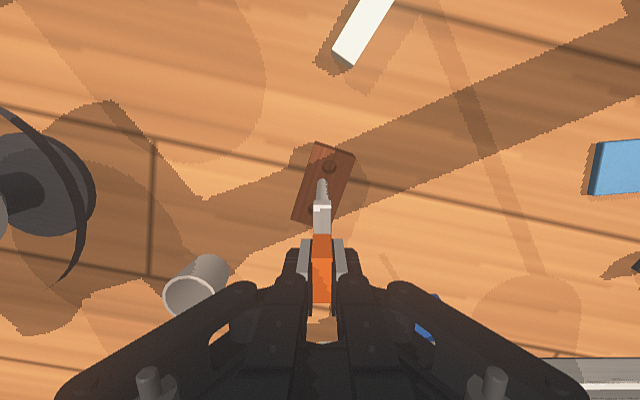

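carry_out --deltas '[0,0.4,0.8,0,0,0,-1,0,0.4,0.8,0,0,0,-1,0,0.4,0.8,0,0,0,-1,0,0.44,0.85,0,0,0,-1,0,0,0,0,0,0,-1,0,0,0,0,0,0,-1]'

```text
clock: 15.35
position: [0.5964, -0.1697, 0.1764]
ee_rot: [0.703, -0.076, 0.703, 0.075]
contact_force: [-0.7, 0.0, -1.6]
width: 0.0092
```

Run:
```python
from h import *
im=eyes.get_image("wrist"); cv2.imwrite("pics/w10.png",im["color"][...,::-1])
cv2.imwrite("pics/w10c.png",cv2.resize(im["color"][120:300,240:400,::-1],None,fx=3.3,fy=3.3,interpolation=cv2.INTER_CUBIC))
s=readout.get_state();Rc=rot(s["ee_rot"]);p=s["position"]
def up(x,y,z,h=.064): return p+Rc@np.array([h-z,y,x])   # x along tool z, tool x = -up
for n,q in dict(barend_top=(-.028,0,.065),barend_bot=(-.028,0,.055),legtip=(-.024,0,0),lugtop_near=(-.012,0,.093),lugtop=(.012,0,.093),otherleg=(.024,0,0)).items():
    print(n,np.round(proj(im,up(*q)),1), np.round(proj(im,up(-q[0],*q[1:])),1))
# depth at lug top & bar
C=cloud(im); 
q=(C-p)@Rc
m=(abs(q[...,1])<.012)&(abs(q[...,2])<.045)&(im["z_map"]>0)
o=m&masks(im)["orange"]; print("orange tool x,y,z range",[np.round(np.percentile(q[o][:,i]*1000,[2,50,98]),1) for i in range(3)])
g=m&(hsv(im)[...,1]<60)&(q[...,0]<.07); print("grey",g.sum(),[np.round(np.percentile(q[g][:,i]*1000,[2,50,98]),1) for i in range(3)])
plan(597,-169.4,175,102.2)
```

```text
barend_top [[320.8 203.8]] [[320.8 295.4]]
barend_bot [[320.8 198.2]] [[320.8 285.4]]
legtip [[320.9 182. ]] [[320.9 240.8]]
lugtop_near [[320.7 257.2]] [[320.7 302.9]]
lugtop [[320.7 302.9]] [[320.7 257.2]]
otherleg [[320.9 240.8]] [[320.9 182. ]]Traceback (most recent call last):
  File "<stdin>", line 12, in <module>
    return _quantile_unchecked(
        a, q, axis, out, overwrite_input, method, keepdims, weights)
    return _ureduce(a,
                    func=_quantile_ureduce_func,
    ...<5 lines>...
                    overwrite_input=overwrite_input,
                    method=method)
    r = func(a, **kwargs)
    result = _quantile(arr,
                       quantiles=q,
    ...<2 lines>...
                       out=out,
                       weights=wgt)
    slices_having_nans = np.isnan(arr[-1, ...])
                                  ~~~^^^^^^^^^
IndexError: index -1 is out of bounds for axis 0 with size 0
```

View pics/w10c.png

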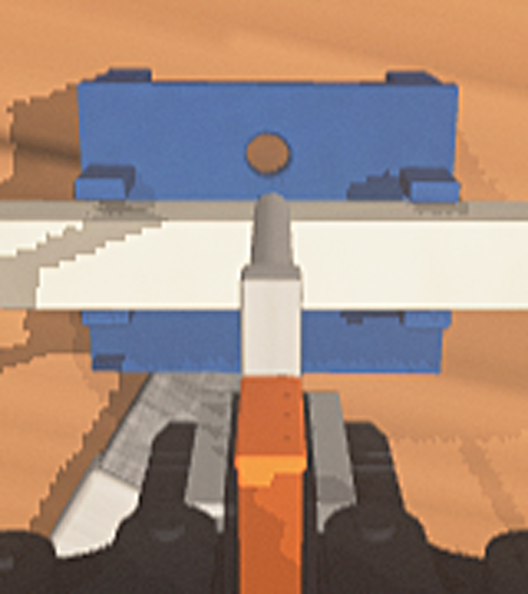

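View pics/w10.png

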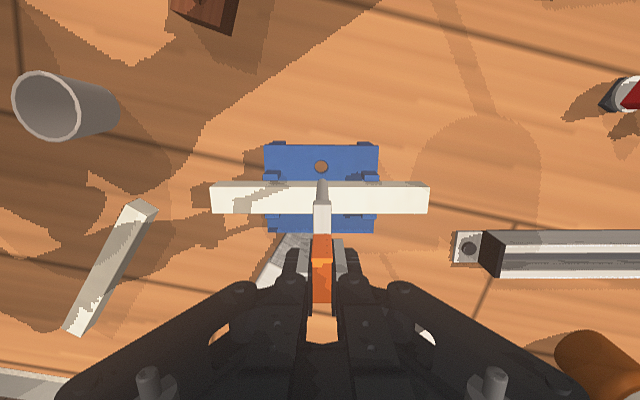

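```bash
cat >> h.py <<'E'
def brown_holes(im,guess=(597,-169.4),z=.045,a=12.2):
    c,s=np.cos(np.radians(a)),np.sin(np.radians(a)); out=[]
    b=masks(im)["blue"]
    for sg in (-1,1):
        g=np.array([guess[0]+sg*24*c,guess[1]+sg*24*s,z*1000])/1000
        u,v=proj(im,g)[0].round().astype(int)
        if not(15<u<625 and 15<v<385): continue
        m=np.zeros_like(b);m[v-12:v+13,u-12:u+13]=~b[v-12:v+13,u-12:u+13]
        for mm,st,ce in blobs(m,15):
            if st[4]<300 and np.hypot(*(ce-[u,v]))<9: out.append((sg,st[2:5],np.round(ce,1),np.round(ray(im,[ce],z)[0]*1000,1)))
    return out
E
python3 - <<'E'
from h import *
im=eyes.get_image("wrist"); s=readout.get_state();Rc=rot(s["ee_rot"]);p=s["position"]
print(brown_holes(im))
for uv,h in (((322.4,204),.065),((322.4,181.5),.0)):
    w=ray(im,[uv],p[2]-.064+h)[0]; print("world",w*1000,"in tool",(Rc.T@(w-p))*1000)
t=eyes.get_image("top"); print(brown_holes(t))
E
```

```text
[]
world [ 568.35822465 -175.77417701  177.80517959] in tool [ -1.00804901   0.71655615 -28.13174762]
world [ 571.738451   -174.89809848  112.80517959] in tool [ 63.99245083   0.97059611 -24.65843104]
[]
```

Run:
```python
from h import *
im=eyes.get_image("wrist"); s=readout.get_state();Rc=rot(s["ee_rot"]);p=s["position"]
H=hsv(im);C=im["color"][155:180,308:336].astype(int)
m=np.zeros((400,640),bool); m[155:180,308:336]=(C[...,0]>C[...,2])
for mm,st,ce in blobs(m,10):
    w=ray(im,[ce],.045)[0]; print(st,ce,w*1000,"tool",(Rc.T@(w-p))*1000)
t=eyes.get_image("top")
m=np.zeros((400,640),bool);C=t["color"].astype(int); m[150:195,370:420]=(C[...,0]>C[...,2])[150:195,370:420]
for mm,st,ce in blobs(m,5):
    if st[4]<60: print("top",st,ce,ray(t,[ce],.045)[0]*1000)
```

```text
[316 161  13  12 117] [321.69230769 166.36752137] [ 573.11013977 -175.6622729    45.        ] tool [132.10839497   0.3348842  -23.72159579]
top [393 178   4   4  14] [394.5        179.71428571] [ 574.11303864 -174.69300539   45.        ]
top [370 192  10   3  20] [373.9 193.4] [ 537.86147481 -120.53432111   45.        ]
```

carry_out --deltas '[0.5,0,0.01,0,0,0,-1,0.4,-0.01,0,0,0,0,-1,0.05,0,0,0,0,0,-1,0,0,0,0,0,0,-1]'

```text
clock: 16.1
position: [0.5981, -0.1709, 0.1207]
ee_rot: [0.704, -0.076, 0.702, 0.075]
contact_force: [1.3, -0.3, -0.5]
width: 0.0091
```

Run:
```python
from h import *
im=eyes.get_image("wrist"); cv2.imwrite("pics/w11c.png",cv2.resize(im["color"][140:300,240:400,::-1],None,fx=3.6,fy=3.6,interpolation=cv2.INTER_CUBIC))
s=eyes.get_image("scene"); cv2.imwrite("pics/s11c.png",cv2.resize(s["color"][180:300,220:380,::-1],None,fx=4.5,fy=4.5,interpolation=cv2.INTER_CUBIC))
plan(597,-169.9,80,102.2)
```

```text
t 16.2 pos [ 598.7 -170.9  121.4] yaw 102.3 q1,q6 [-0.39 -2.17] tilt [-0.19  0.21] F [ 0.7  0.5 -1.2] w 8.8
 turn [0.014 0.052 0.048]  then shift [ 0.691  0.022 -0.025] (max/row: 1.0 )
```

View pics/w11c.png

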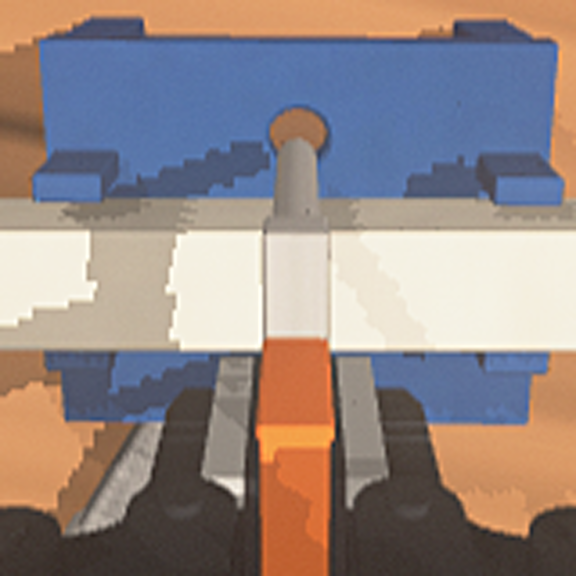

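View pics/s11c.png

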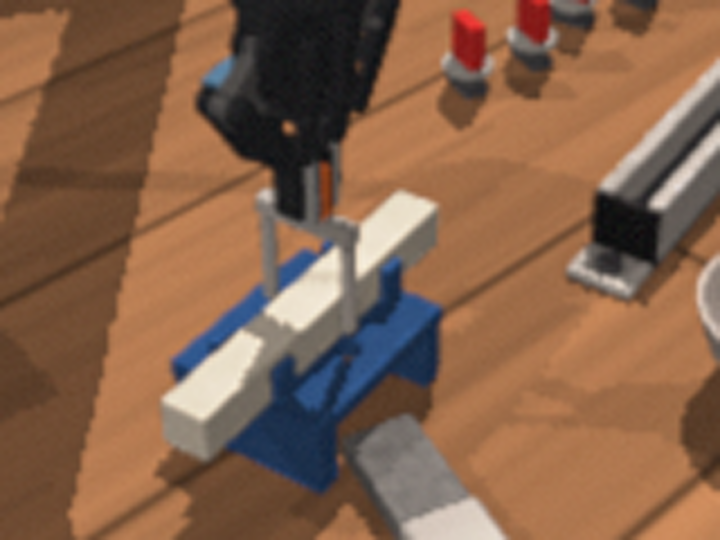

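carry_out --deltas '[0,0,0,0,0.05,0.05,-1,0,0,0,0,0,0,-1]'

```text
clock: 16.45
position: [0.5984, -0.1705, 0.1207]
ee_rot: [0.703, -0.075, 0.703, 0.076]
contact_force: [-0.6, -0.2, -1.6]
width: 0.0088
```

Run:
```python
from h import *
plan(597,-169.9,80,102.2)
for i in range(3):
  im=eyes.get_image("wrist"); s=readout.get_state();Rc=rot(s["ee_rot"]);p=s["position"]
  C=im["color"].astype(int); m=np.zeros((400,640),bool); m[160:190,305:340]=(C[...,0]>C[...,2]+15)[160:190,305:340]
  for mm,st,ce in blobs(m,10): 
    if st[4]<300: print("hole",st,ce)
  plan(597,-169.9,80,102.2)
```

```text
t 16.45 pos [ 598.4 -170.5  120.7] yaw 102.3 q1,q6 [-0.39 -2.17] tilt [ 0.05 -0.05] F [-0.6 -0.2 -1.6] w 8.8
 turn [ 0.02  -0.012 -0.012]  then shift [ 0.679  0.015 -0.021] (max/row: 1.0 )
hole [314 170  16  20 242] [321.69421488 179.3677686 ]
t 16.5 pos [ 598.3 -170.4  120.5] yaw 102.3 q1,q6 [-0.39 -2.17] tilt [ 0.06 -0.07] F [ 0.6  0.5 -1.1] w 8.7
 turn [ 0.019 -0.017 -0.016]  then shift [ 0.676  0.013 -0.019] (max/row: 1.0 )
hole [314 170  16  20 241] [321.60580913 179.47302905]
t 16.55 pos [ 598.1 -170.4  120.4] yaw 102.3 q1,q6 [-0.39 -2.17] tilt [ 0.07 -0.08] F [ 0.  -0.7 -1. ] w 8.9
 turn [ 0.02  -0.021 -0.019]  then shift [ 0.673  0.012 -0.017] (max/row: 1.0 )
hole [314 170  16  20 236] [321.53389831 179.60169492]
t 16.6 pos [ 598.1 -170.3  120.2] yaw 102.3 q1,q6 [-0.39 -2.17] tilt [ 0.08 -0.1 ] F [ 0.3  0.4 -1.6] w 8.6
 turn [ 0.02  -0.024 -0.021]  then shift [ 0.671  0.011 -0.016] (max/row: 1.0 )
```

carry_out --deltas '[0.1,0.01,-0.015,0,0,0,-1,0.1,0,0,0,0,0,-1,0.05,0,0,0,0,0,-1,0,0,0,0,0,0,-1]'

```text
clock: 17.1
position: [0.5967, -0.1698, 0.1045]
ee_rot: [0.702, -0.075, 0.704, 0.076]
contact_force: [-0.4, 0.0, -1.9]
width: 0.0089
```

Run:
```python
from h import *
im=eyes.get_image("wrist"); cv2.imwrite("pics/w12c.png",cv2.resize(im["color"][140:300,240:400,::-1],None,fx=3.6,fy=3.6,interpolation=cv2.INTER_CUBIC))
s=eyes.get_image("scene"); cv2.imwrite("pics/s12c.png",cv2.resize(s["color"][180:300,220:380,::-1],None,fx=4.5,fy=4.5,interpolation=cv2.INTER_CUBIC))
plan(597,-169.9,80,102.2)
```

```text
t 17.2 pos [ 597.1 -170.   105.1] yaw 102.3 q1,q6 [-0.39 -2.17] tilt [ 0.08 -0.1 ] F [-0.1 -0.1 -1.2] w 9.1
 turn [ 0.019 -0.026 -0.021]  then shift [ 0.418  0.002 -0.001] (max/row: 1.0 )
```

View pics/w12c.png

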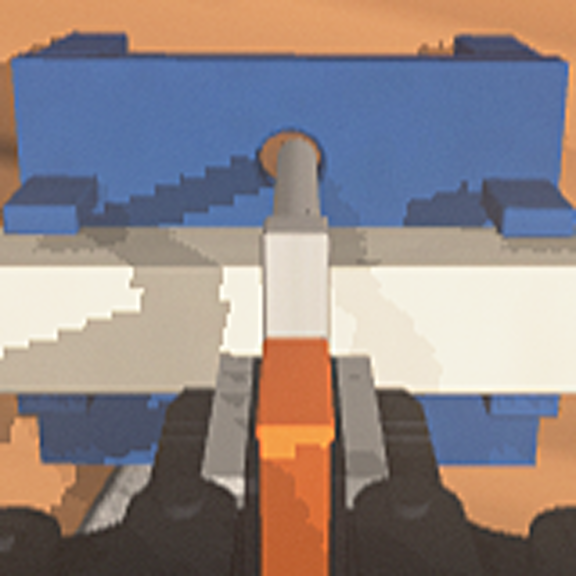

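View pics/s12c.png

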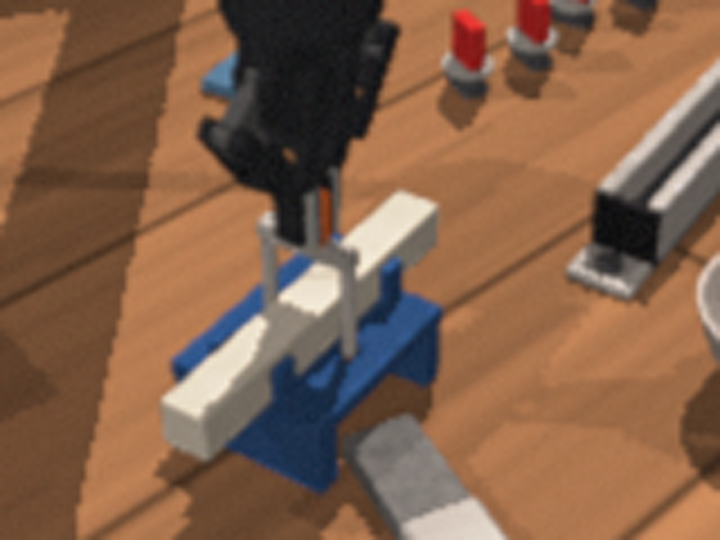

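The leg is entering the hole (w12c, 290,160) with no side force. Moving 0.7 mm sideways and continuing down.

carry_out --deltas '[0.05,-0.012,0,0,0,0,-1,0.1,0,0,0,0,0,-1,0.1,0,0,0,0,0,-1,0.1,0,0,0,0,0,-1,0.03,0,0,0,0,0,-1,0,0,0,0,0,0,-1]'

```text
clock: 17.95
position: [0.597, -0.1706, 0.0821]
ee_rot: [0.702, -0.075, 0.704, 0.076]
contact_force: [-0.3, 0.5, -0.9]
width: 0.0088
```

Run:
```python
from h import *
im=eyes.get_image("wrist"); cv2.imwrite("pics/w13c.png",cv2.resize(im["color"][140:300,240:400,::-1],None,fx=3.6,fy=3.6,interpolation=cv2.INTER_CUBIC))
s=eyes.get_image("scene"); cv2.imwrite("pics/s13c.png",cv2.resize(s["color"][180:300,220:380,::-1],None,fx=4.5,fy=4.5,interpolation=cv2.INTER_CUBIC))
plan(597,-169.9,80,102.2)
```

```text
t 18.05 pos [ 597.2 -170.7   82.4] yaw 102.3 q1,q6 [-0.39 -2.18] tilt [ 0.08 -0.09] F [-0.1  0.  -0.9] w 8.8
 turn [ 0.019 -0.022 -0.02 ]  then shift [ 0.041  0.013 -0.001] (max/row: 1.0 )
```

View pics/s13c.png

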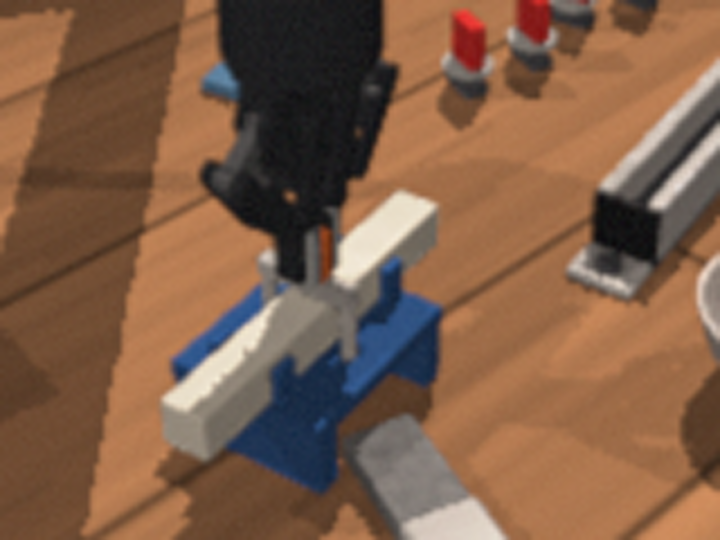

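Both legs are through the plate. The crossbar is about 2 mm above the post, so I'll lower until it touches and then release.

carry_out --deltas '[0.03,0,0,0,0,0,-1,0.02,0,0,0,0,0,-1,0,0,0,0,0,0,-1]'

```text
clock: 18.42
position: [0.5973, -0.1707, 0.0803]
ee_rot: [0.703, -0.075, 0.703, 0.076]
contact_force: [-1.6, 0.5, 5.8]
width: 0.0087
```

carry_out --deltas '[0,0,0,0,0,0,-0.3,0,0,0,0,0,0,-0.3,0,0,0,0,0,0,-0.3,-0.5,0,0,0,0,0,-0.3,-0.8,0,0,0,0,0,-0.3,-0.7,0,0,0,0,0,-0.3,0,0,0,0,0,0,-0.3]'

```text
clock: 19.3
position: [0.5996, -0.1716, 0.2034]
ee_rot: [0.705, -0.077, 0.701, 0.075]
contact_force: [0.5, -0.6, 0.0]
width: 0.0297
```

Run:
```python
from h import *
im=eyes.get_image("wrist"); cv2.imwrite("pics/w14.png",im["color"][...,::-1])
s=eyes.get_image("scene"); cv2.imwrite("pics/s14c.png",cv2.resize(s["color"][150:300,220:400,::-1],None,fx=4,fy=4,interpolation=cv2.INTER_CUBIC))
for z0,tol in ((.109,.005),(.081,.005)):
  P=topface(im,(200,50,450,300),z0,tol=tol); print(z0,len(P),rect(P))
plan(597,-169.9,80,102.2)
t=eyes.get_image("top"); M=masks(t)
for c in [(190,230),(218,228),(240,233),(264,227),(286,229)]:
    u,v=c; P=topface(t,(u-16,v-16,u+16,v+16),.053,tol=.02,extra=M["red"]); print(None if P is None else (len(P),rect(P)))
cv2.imwrite("pics/t14.png",cv2.resize(t["color"][130:270,170:470,::-1],None,fx=2.66,fy=2.66,interpolation=cv2.INTER_CUBIC))
```

```text
0.109 321 (array([ 596., -171.]), array([24.5,  9.7]), 12.3)
0.081 189 (array([ 577.6, -174.9]), array([17.2,  8.6]), 12.3)
t 19.4 pos [ 597.1 -170.7  199.2] yaw 102.3 q1,q6 [-0.39 -2.18] tilt [ 0.08 -0.1 ] F [-0.6 -0.3 -0.7] w 30.3
 turn [ 0.02  -0.026 -0.021]  then shift [1.987e+00 1.300e-02 1.000e-03] (max/row: 2.0 )
(46, (array([463.5, 391.2]), array([21. , 12.9]), 1.3))
(39, (array([447.5, 281.7]), array([24.2, 12.1]), 8.1))
(38, (array([433.3, 226.9]), array([23.5, 10.2]), 16.8))
(35, (array([448.4, 165. ]), array([22. ,  9.8]), -17.8))
(30, (array([443.2, 108.1]), array([21.3,  8.8]), -13.6))
```

View pics/w14.png

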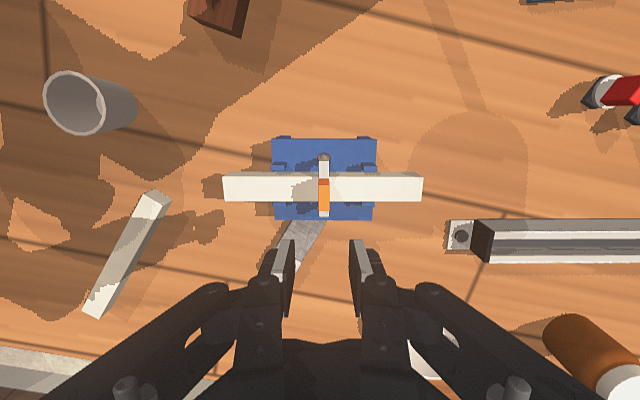

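View pics/s14c.png

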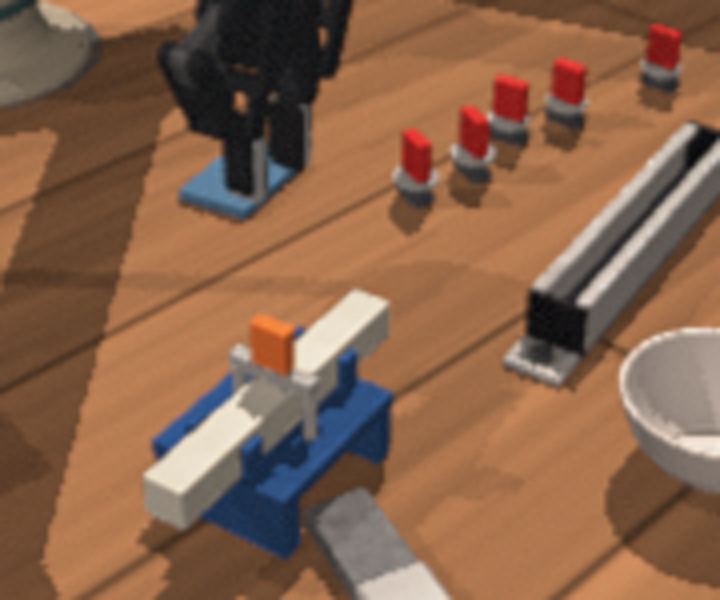

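View pics/t14.png

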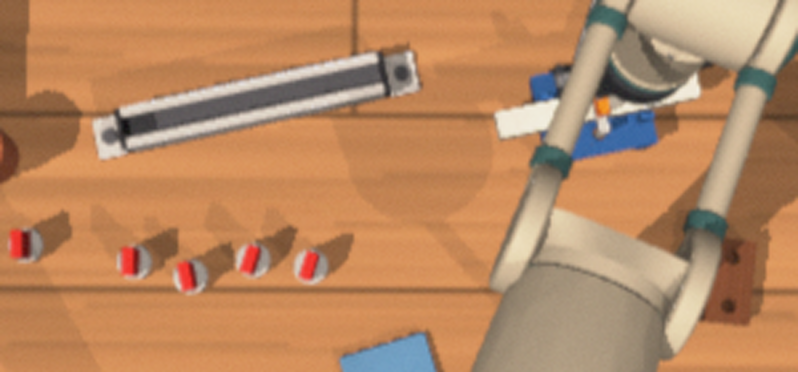

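The U-bolt is seated: w14 pixel (323,185), lug centre (596,-171), crossbar top at 81 mm, legs in both holes. The left-most bolt was knocked aside to about (463,391), still upright. Next are the bolts, starting with the right-most.

carry_out --deltas '[0,0,0,1,0,0,-0.3,0,0,0,1,0,0,-0.3,0,0,0,1,0,0,-0.3,0,0,0,1,0,0,-0.3,0,0,0,1,0,0,-0.3,0,0,0,1,0,0,-0.3,0,0,0,0.8,0,0,-0.3]'

```text
clock: 20.32
position: [0.5963, -0.1703, 0.197]
ee_rot: [0.699, 0.093, 0.703, -0.092]
contact_force: [1.3, -0.7, 0.1]
width: 0.0296
```

Run:
```python
from h import *
plan(443,108,150,75)
```

```text
t 20.32 pos [ 596.3 -170.3  197. ] yaw 75.0 q1,q6 [-0.39 -1.7 ] tilt [ 0.06 -0.37] F [ 1.3 -0.7  0.1] w 29.6
 turn [-0.008 -0.093 -0.015]  then shift [ 0.783  3.819 -3.668] (max/row: 4.0 )
```

carry_out --deltas '[0,0.8,-0.8,0,-0.05,0,-0.3,0,0.8,-0.75,0,0,0,-0.3,0,0.75,-0.75,0,0,0,-0.3,0.4,0.75,-0.7,0,0,0,-0.3,0.4,0.72,-0.67,0,0,0,-0.3,0,0,0,0,0,0,-0.3,0,0,0,0,0,0,-0.3]'

```text
clock: 21.2
position: [0.4506, 0.0948, 0.1524]
ee_rot: [0.701, 0.091, 0.701, -0.092]
contact_force: [0.4, -0.4, 0.8]
width: 0.03
```

```bash
cat >> h.py <<'E'
def bolt(im,x,y,r=45,zb=0.0):
    """bolt near (x,y) mm: red-top centre/dir from wrist/top view"""
    g=proj(im,[[x/1000,y/1000,zb+.053]])[0]; M=masks(im)["red"]
    box=[int(max(0,g[0]-r)),int(max(0,g[1]-r)),int(min(640,g[0]+r)),int(min(400,g[1]+r))]
    P=topface(im,box,zb+.053,tol=.005,extra=M)
    return None if P is None else (len(P),rect(P))
E
python3 - <<'E'
from h import *
im=eyes.get_image("wrist"); cv2.imwrite("pics/w15.png",im["color"][...,::-1])
print(bolt(im,443,108)); print(proj(im,[[.443,.108,.053]]))
P=topface(im,(300,0,640,400),.041,tol=.004,extra=hsv(im)[...,1]<70); print(len(P),rect(P))
plan(443,108,23,75)
E
```

```text
(400, (array([440.6, 109.7]), array([28. , 11.4]), -14.5))
[[333.32500984 187.77376   ]]
2153 (array([585.5, 248.2]), array([105.3,  46. ]), -77.6)
t 21.25 pos [451.3  94.3 152.8] yaw 75.1 q1,q6 [ 0.06 -1.25] tilt [-0.    0.08] F [ 0.7 -0.3 -0. ] w 29.8
 turn [0.016 0.021 0.   ]  then shift [ 2.164  0.184 -0.193] (max/row: 3.0 )
```

View pics/w15.png

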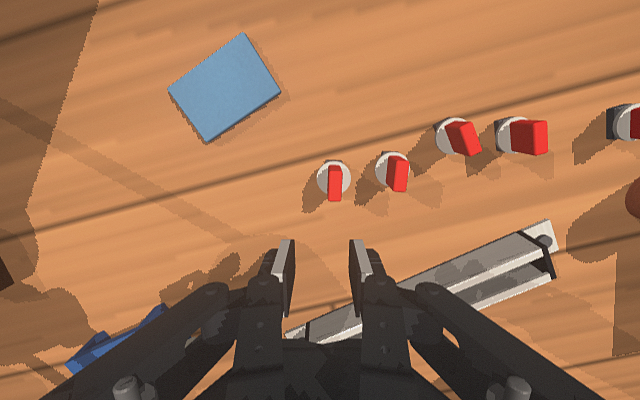

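The wrist view shows five bolts. The nearest is at (334,182), centre (440.6,109.7), wing direction -14.5°, face size 28x11.4 as specified.

Run:
```python
from h import *
plan(441,109,100,75.5)
```

```text
t 21.25 pos [451.3  94.3 152.8] yaw 75.1 q1,q6 [ 0.06 -1.25] tilt [-0.    0.08] F [ 0.7 -0.3 -0. ] w 29.8
 turn [-0.109  0.021  0.   ]  then shift [ 0.881  0.193 -0.228] (max/row: 1.0 )
```

carry_out --deltas '[0.4,0.1,-0.12,-0.1,0,0,-0.3,0.48,0.09,-0.11,0,0,0,-0.3,0,0,0,0,0,0,-0.3,0,0,0,0,0,0,-0.3]'

```text
clock: 21.75
position: [0.4419, 0.1087, 0.1011]
ee_rot: [0.703, 0.09, 0.7, -0.09]
contact_force: [0.0, -0.4, 1.0]
width: 0.0299
```

Run:
```python
from h import *
im=eyes.get_image("wrist"); cv2.imwrite("pics/w16.png",im["color"][...,::-1])
print(bolt(im,441,109,60)); print(proj(im,[[.441,.109,.053]]))
plan(441,109,23,75.5)
```

```text
(579, (array([440.7, 109.9]), array([28. , 11.3]), -17.2))
[[320.95388701 218.99313619]]
t 21.8 pos [442.  108.8 101.4] yaw 75.4 q1,q6 [ 0.09 -1.23] tilt [0.07 0.22] F [-0.5 -0.   0. ] w 29.9
 turn [-0.024  0.054 -0.017]  then shift [ 1.306 -0.002 -0.017] (max/row: 2.0 )
```

View pics/w16.png

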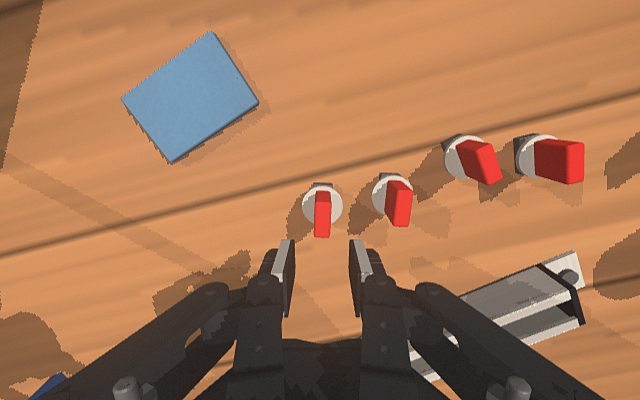

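carry_out --deltas '[0.5,0.01,-0.02,0.3,0.04,0,-0.3,0.5,0,0,0,0,0,-0.3,0.28,0,0,0,0,0,-0.3,0.03,0,0,0,0,0,-0.3,0,0,0,0,0,0,-1,0,0,0,0,0,0,-1,0,0,0,0,0,0,-1,0,0,0,0,0,0,-1]'

```text
clock: 22.8
position: [0.4402, 0.1105, 0.0227]
ee_rot: [0.701, 0.097, 0.7, -0.096]
contact_force: [-0.3, 0.2, 7.0]
width: 0.0111
```

Run:
```python
from h import *
im=eyes.get_image("wrist"); cv2.imwrite("pics/w17.png",im["color"][...,::-1])
plan(441,109,23,75.5)
```

```text
t 22.85 pos [440.2 110.5  22.6] yaw 74.3 q1,q6 [ 0.09 -1.21] tilt [0.07 0.05] F [-0.6 -0.3  6.7] w 11.3
 turn [-0.302  0.012 -0.018]  then shift [-0.006 -0.021  0.019] (max/row: 1.0 )
```

View pics/w17.png

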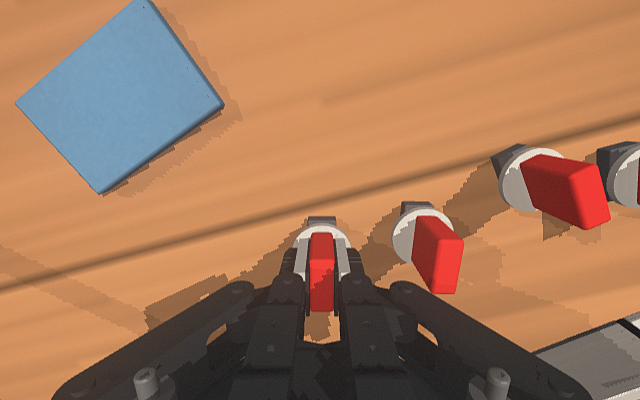

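carry_out --deltas '[-0.6,0,0,0,0,0,-1,-0.7,0,0,1,0,0,-1,-0.7,0,0,1,0,0,-1,0,0,0,1,0,0,-1,0,0,0,1,0,0,-1,0,0,0,1,0,0,-1,0,0,0,1,0,0,-1,0,0,0,1,0,0,-1,0,0,0,1,0,0,-1]'

```text
clock: 23.98
position: [0.4387, 0.1104, 0.1415]
ee_rot: [0.645, 0.287, 0.647, -0.287]
contact_force: [0.5, 0.2, -1.5]
width: 0.0109
```

carry_out --deltas '[0,0,0,1,0,0,-1,0,0,0,1,0,0,-1,0,0,0,1,0,0,-1,0,0,0,1,0,0,-1,0,0,0,1,0,0,-1,0,0,0,1,0,0,-1,0,0,0,1,0,0,-1,0,0,0,0.4,0,0,-1,0,0,0,0,0,0,-1]'

```text
clock: 25.1
position: [0.439, 0.1104, 0.1416]
ee_rot: [0.552, 0.441, 0.553, -0.442]
contact_force: [-0.4, 0.3, -0.5]
width: 0.011
```

Run:
```python
from h import *
im=eyes.get_image("wrist"); cv2.imwrite("pics/w18.png",im["color"][...,::-1])
plan(600,110,150,12.6)
plan(626.7,69.8,150,12.6)
```

```text
t 25.15 pos [439.1 110.4 141.6] yaw 12.7 q1,q6 [ 0.09 -0.13] tilt [-0.08 -0.08] F [-0.2 -0.2 -0.8] w 11.1
 turn [ 0.03  -0.019  0.021]  then shift [-0.14   2.615  0.591] (max/row: 3.0 )
t 25.15 pos [439.1 110.4 141.6] yaw 12.7 q1,q6 [ 0.09 -0.13] tilt [-0.08 -0.08] F [-0.2 -0.2 -0.8] w 11.1
 turn [ 0.03  -0.019  0.021]  then shift [-0.14   2.903  1.342] (max/row: 3.0 )
```

View pics/w18.png

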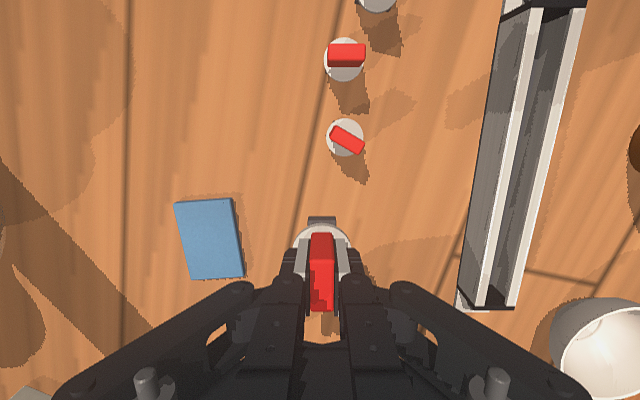

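Before placing I need the strut's line and the bowl's clearance.

Run:
```python
from h import *
t=eyes.get_image("top"); C=cloud(t)
P=topface(t,(290,75,350,135),.055,tol=.004); print("bowl",rect(P),cv2.minEnclosingCircle((P[:,:2]*1000).astype(np.float32)))
g=ray(t,[[238,105]],.1)*1000; print("jar",g)
im=eyes.get_image("wrist"); H=hsv(im)
C=cloud(im); m=(abs(C[...,2]-.041)<.005)&(im["z_map"]>0)&(H[...,1]<70)&(H[...,2]>150)&(C[...,0]>.52)&(C[...,0]<.68)
for mm,st,ce in blobs(m,100):
    v,u=np.nonzero(mm);P=ray(im,np.c_[u,v],.041); print(st,rect(P))
    l=cv2.fitLine((P[:,:2]*1000).astype(np.float32),cv2.DIST_HUBER,0,.01,.01).ravel(); print(" line",l, "deg",np.degrees(np.arctan2(l[1],l[0])))
m=(H[...,2]<40)
cv2.imwrite("pics/w18c.png",cv2.resize(im["color"][0:320,440:600,::-1],None,fx=1.85,fy=1.85))
cv2.imwrite("pics/t18c.png",cv2.resize(t["color"][80:200,200:360,::-1],None,fx=4.9,fy=4.9,interpolation=cv2.INTER_CUBIC))
```

```text
bowl (array([755.1, -12.8]), array([113.3,  45.9]), -22.3) ((763.1116333007812, 6.895345211029053), 56.6384162902832)
jar [[756.42337411 228.8828823  100.        ]]
[ 475    8   69  298 3381] (array([590.2, 164.1]), array([259.6,  10.9]), -77.4)
 line [ 2.1743368e-01 -9.7607511e-01  5.8650708e+02  1.8360004e+02] deg -77.44166
[ 506    8   80  298 3326] (array([621.6, 171.2]), array([259.6,   9.6]), -77.4)
 line [ 2.1744381e-01 -9.7607285e-01  6.1737158e+02  1.9035588e+02] deg -77.441055
```

View pics/t18c.png

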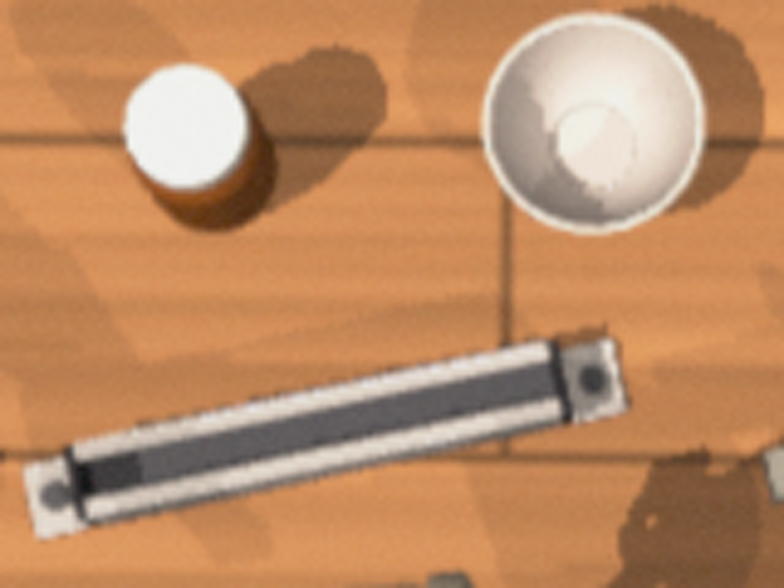

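The lips give the strut centre (605.9,167.7), direction 102.56° and length 259.6 mm, all consistent. The bowl and jar are clear. First bolt goes at s=-100, (627.6,70.1).

Run:
```python
from h import *
plan(627.6,70.1,100,12.56)
```

```text
t 25.25 pos [439.2 110.4 141.6] yaw 12.7 q1,q6 [ 0.09 -0.13] tilt [-0.07 -0.08] F [ 1.5 -0.4 -0.6] w 11.0
 turn [ 0.036 -0.019  0.019]  then shift [0.694 2.919 1.338] (max/row: 3.0 )
```

carry_out --deltas '[0,0.75,0.34,0.03,0,0,-1,0,0.75,0.34,0,0,0,-1,0,0.72,0.33,0,0,0,-1,0,0.7,0.33,0,0,0,-1,0.3,0,0,0,0,0,-1,0.35,0,0,0,0,0,-1,0,0,0,0,0,0,-1,0,0,0,0,0,0,-1]'

```text
clock: 26.25
position: [0.6282, 0.0701, 0.1029]
ee_rot: [0.551, 0.442, 0.552, -0.442]
contact_force: [0.2, 0.3, -1.0]
width: 0.0107
```

```bash
cat >> h.py <<'E'
def strut(im,c=(605.9,167.7),a=102.56,srange=(-120,130)):
    """lips near expected; returns centreline offset (mm, along strut x dir a-90) and angle, seen in wrist view"""
    H=hsv(im);C=cloud(im)*1000; d=np.array([np.cos(np.radians(a)),np.sin(np.radians(a))]);n=np.array([d[1],-d[0]])
    q=C[...,:2]-c; s=q@d; e=q@n
    m=(abs(C[...,2]-41)<5)&(im["z_map"]>0)&(H[...,1]<70)&(H[...,2]>110)&(abs(e)<30)&(s>srange[0])&(s<srange[1])
    out=[]
    for mm,st,ce in blobs(m,100):
        v,u=np.nonzero(mm);P=ray(im,np.c_[u,v],.041)[:,:2]*1000
        ss=(P-c)@d; ee=(P-c)@n
        f=np.polyfit(ss,ee,1); out.append((st[4],np.round([ss.min(),ss.max()],0),"edges",np.round(np.percentile(ee-f[0]*ss,[1,99]),1),"off@0",round(f[1],2),"deg",round(-np.degrees(f[0])+a,2)))
    return out
E
python3 - <<'E'
from h import *
im=eyes.get_image("wrist"); cv2.imwrite("pics/w19.png",im["color"][...,::-1])
for o in strut(im): print(o)
plan(627.6,70.1,100,12.56)
E
```

```text
(np.int32(3204), array([-120.,   42.]), 'edges', array([-20.2, -10.9]), 'off@0', np.float64(-15.59), 'deg', np.float64(102.52))
(np.int32(3188), array([-116.,   42.]), 'edges', array([11.1, 20.5]), 'off@0', np.float64(15.81), 'deg', np.float64(102.74))
t 26.3 pos [628.4  70.2 103.4] yaw 12.6 q1,q6 [ 0.   -0.22] tilt [ 0.03 -0.05] F [-0.8  0.6 -1. ] w 10.8
 turn [ 0.003 -0.012 -0.008]  then shift [ 0.056 -0.013 -0.002] (max/row: 1.0 )
```

View pics/w19.png

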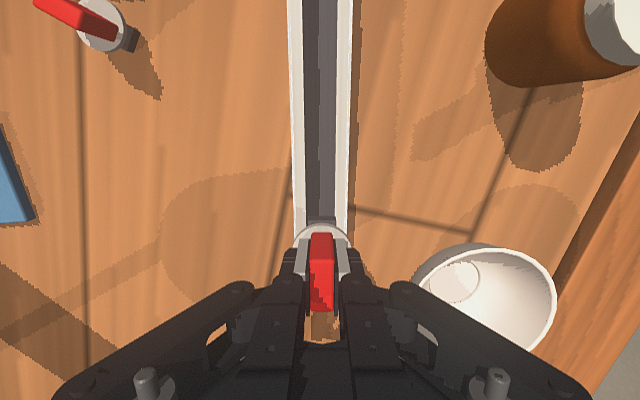

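The slot is centred under the bolt to within 1 mm. Descending.

carry_out --deltas '[0.4,-0.013,0,0,0,0,-1,0.2,0,0,0,0,0,-1,0.1,0,0,0,0,0,-1,0.1,0,0,0,0,0,-1,0.07,0,0,0,0,0,-1,0,0,0,0,0,0,-1]'

```text
clock: 27.05
position: [0.6268, 0.07, 0.05]
ee_rot: [0.551, 0.442, 0.552, -0.442]
contact_force: [-0.0, 0.6, -1.2]
width: 0.011
```

Run:
```python
from h import *
plan(627.6,70.1,47.6,12.56)
```

```text
t 27.05 pos [626.8  70.   50. ] yaw 12.6 q1,q6 [ 0.   -0.22] tilt [-0.09 -0.08] F [-0.   0.6 -1.2] w 11.0
 turn [-0.001 -0.019  0.022]  then shift [0.04  0.013 0.001] (max/row: 1.0 )
```

carry_out --deltas '[0.02,0.01,0,0,0,0,-1,0,0,0,-1,0,0,-1,0,0,0,-1,0,0,-1,0,0,0,-1,0,0,-1,0,0,0,-1,0,0,-1,0,0,0,-1,0,0,-1,0,0,0,-1,0,0,-1,0,0,0,-1,0,0,-1,0,0,0,-1,0,0,-1,0,0,0,-1,0,0,-1]'

```text
clock: 28.3
position: [0.6278, 0.0701, 0.0492]
ee_rot: [0.661, 0.25, 0.662, -0.249]
contact_force: [0.6, -0.1, -1.1]
width: 0.0106
```

carry_out --deltas '[0,0,0,-1,0,0,-1,0,0,0,-1,0,0,-1,0,0,0,-1,0,0,-1,0,0,0,-1,0,0,-1,0,0,0,-1,0,0,-1,0,0,0,-1,0,0,-1,0,0,0,-1,0,0,-1,0,0,0,-1,0,0,-1,0,0,0,-1,0,0,-1,0,0,0,-1,0,0,-1]'

```text
clock: 29.55
position: [0.6275, 0.07, 0.0491]
ee_rot: [0.707, 0.008, 0.708, -0.008]
contact_force: [-0.0, -0.5, -0.6]
width: 0.0106
```

carry_out --deltas '[0,0,0,-1,0,0,-1,0,0,0,-1,0,0,-1,0,0,0,-1,0,0,-1,0,0,0,-0.5,0,0,-1,0,0,0,0,0,0,-1]'

```text
clock: 30.18
position: [0.6276, 0.0701, 0.0491]
ee_rot: [0.702, -0.077, 0.703, 0.078]
contact_force: [0.5, -0.4, -1.6]
width: 0.0112
```

Run:
```python
from h import *
plan(627.6,70.1,47.6,102.6)
```

```text
t 30.18 pos [627.6  70.1  49.1] yaw 102.5 q1,q6 [ 0.   -1.79] tilt [ 0.07 -0.06] F [ 0.5 -0.4 -1.6] w 11.2
 turn [-0.018 -0.014 -0.017]  then shift [ 0.024 -0.     0.   ] (max/row: 1.0 )
```

Turned freely. Lower until it touches, release and check.

carry_out --deltas '[0.02,0,0,0,0,0,-1,0.015,0,0,0,0,0,-1,0,0,0,0,0,0,-1,0,0,0,0,0,0,-0.4,0,0,0,0,0,0,-0.4,-0.6,0,0,0,0,0,-0.4,-0.8,0,0,0,0,0,-0.3,0,0,0,0,0,0,-0.3]'

```text
clock: 31.18
position: [0.6307, 0.0701, 0.135]
ee_rot: [0.706, -0.077, 0.7, 0.077]
contact_force: [0.8, 0.1, -0.2]
width: 0.0298
```

Run:
```python
from h import *
im=eyes.get_image("wrist"); cv2.imwrite("pics/w20.png",im["color"][...,::-1])
print(bolt(im,627.6,70.1,60,.025))
plan(448.4,165.2,130,75)
t=eyes.get_image("top")
for b in [(463.5,391.2),(447.5,281.7),(433.3,227),(448.4,165)]: print(bolt(t,*b,r=16), bolt(im,*b,r=30))
```

```text
(407, (array([628.5,  70.4]), array([27.8, 11.3]), 12.2))
t 31.23 pos [628.9  70.  132.6] yaw 102.6 q1,q6 [ 0.   -1.79] tilt [0.02 0.16] F [-0.4 -0.6 -1. ] w 30.0
 turn [ 6.888  0.038 -0.015]  then shift [ 0.043  0.753 -3.316] (max/row: 4.0 )
(29, (array([463.5, 392.4]), array([20.9, 10.3]), 1.3)) None
(28, (array([447.3, 283.4]), array([24.2,  8.6]), 8.1)) None
(28, (array([433.5, 227.4]), array([22.7,  8.7]), 14.9)) (25, (array([445.8, 231.4]), array([9.5, 1.2]), -77.4))
None (43, (array([461.7, 165.4]), array([8.8, 3.5]), -77.4))
```

View pics/w20.png

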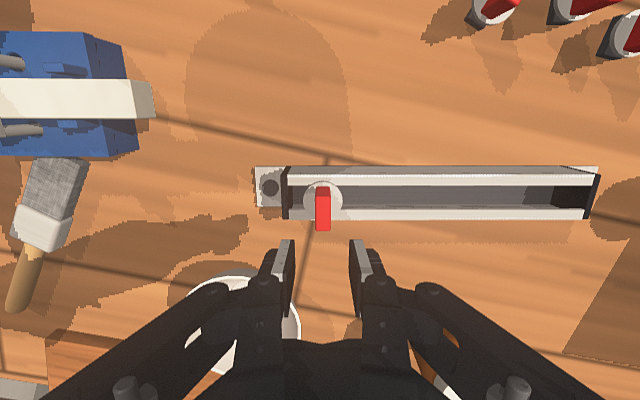

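The first bolt is fitted: w20 pixel (323,207), (628.5,70.4), 12.2°. On to bolt 2.

carry_out --deltas '[0,0,0,1,0,0,-0.3,0,0,0,1,0,0,-0.3,0,0,0,1,0,0,-0.3,0,0,0,1,0,0,-0.3,0,0,0,1,0,0,-0.3,0,0,0,1,0,0,-0.3,0,0,0,1,0,0,-0.3,0,0,0,0.2,0,0,-0.3]'

```text
clock: 32.28
position: [0.6264, 0.07, 0.1288]
ee_rot: [0.698, 0.1, 0.702, -0.1]
contact_force: [0.5, -0.4, 0.5]
width: 0.03
```

Run:
```python
from h import *
plan(448.4,165.2,120,73.8)
```

```text
t 32.27 pos [626.4  70.  128.8] yaw 73.8 q1,q6 [ 0.   -1.29] tilt [-0.03 -0.3 ] F [ 0.5 -0.4  0.5] w 30.0
 turn [-0.01  -0.075  0.008]  then shift [ 0.147  0.696 -3.292] (max/row: 4.0 )
```

carry_out --deltas '[0,0.17,-0.82,0,-0.05,0,-0.3,0,0.17,-0.82,0,0,0,-0.3,0,0.18,-0.82,0,0,0,-0.3,0.2,0.18,-0.83,0,0,0,-0.3,0.2,0,0,0,0,0,-0.3,0,0,0,0,0,0,-0.3,0,0,0,0,0,0,-0.3]'

```text
clock: 33.15
position: [0.4515, 0.1652, 0.1067]
ee_rot: [0.701, 0.1, 0.699, -0.1]
contact_force: [-0.1, 0.3, 0.0]
width: 0.0296
```

Run:
```python
from h import *
im=eyes.get_image("wrist"); cv2.imwrite("pics/w21.png",im["color"][...,::-1])
print(bolt(im,448.4,165.2,45))
plan(448.4,165.2,23,73.8)
```

```text
(558, (array([446.9, 167.8]), array([28.7, 10.9]), -16.7))
t 33.2 pos [451.5 165.2 106.8] yaw 73.7 q1,q6 [ 0.21 -1.08] tilt [0.05 0.16] F [ 0.3 -0.   0.5] w 29.9
 turn [-0.023  0.04  -0.012]  then shift [ 1.397 -0.015 -0.049] (max/row: 2.0 )
```

View pics/w21.png

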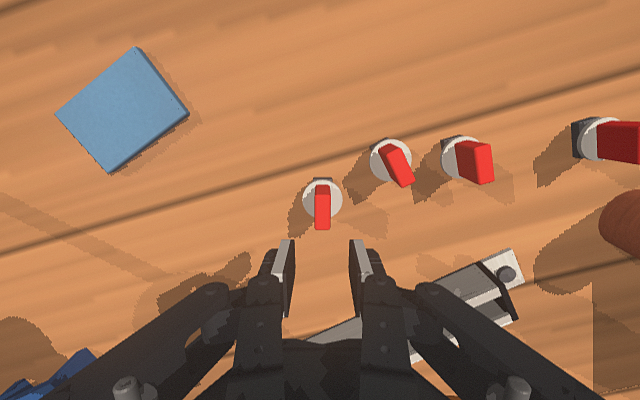

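carry_out --deltas '[0,0,0,0,0,0,-0.3,0,0,0,0,0,0,-0.3,0,0,0,0,0,0,-0.3]'

```text
clock: 33.58
position: [0.4501, 0.1654, 0.1067]
ee_rot: [0.701, 0.1, 0.699, -0.1]
contact_force: [0.4, 0.1, 0.5]
width: 0.0298
```

Run:
```python
from h import *
im=eyes.get_image("wrist")
print(bolt(im,448.4,165.2,45))
plan(446.9,167.6,23,73.3)
```

```text
(561, (array([446.6, 167.8]), array([28. , 11.1]), -16.6))
t 33.62 pos [450.  165.5 106.7] yaw 73.7 q1,q6 [ 0.21 -1.08] tilt [0.03 0.11] F [ 0.3 -0.3 -0.7] w 30.0
 turn [ 0.111  0.027 -0.008]  then shift [ 1.396  0.019 -0.059] (max/row: 2.0 )
```

carry_out --deltas '[0.5,0.02,-0.045,0.1,0,0,-0.3,0.5,0,0,0,0,0,-0.3,0.36,0,0,0,0,0,-0.3,0.03,0,0,0,0,0,-0.3,0,0,0,0,0,0,-1,0,0,0,0,0,0,-1,0,0,0,0,0,0,-1,0,0,0,0,0,0,-1]'

```text
clock: 34.62
position: [0.4481, 0.1676, 0.0238]
ee_rot: [0.701, 0.103, 0.699, -0.102]
contact_force: [0.0, 0.7, 1.1]
width: 0.0111
```

Run:
```python
from h import *
plan(446.9,167.6,23,12.6)
```

```text
t 34.62 pos [448.1 167.6  23.8] yaw 73.4 q1,q6 [ 0.21 -1.07] tilt [0.06 0.16] F [0.  0.7 1.1] w 11.1
 turn [15.189  0.027 -0.035]  then shift [ 0.013 -0.019 -0.005] (max/row: 1.0 )
```

carry_out --deltas '[-0.6,0,0,0,0,0,-1,-0.6,0,0,1,0,0,-1,-0.6,0,0,1,0,0,-1,0,0,0,1,0,0,-1,0,0,0,1,0,0,-1,0,0,0,1,0,0,-1,0,0,0,1,0,0,-1,0,0,0,1,0,0,-1,0,0,0,1,0,0,-1]'

```text
clock: 35.75
position: [0.4474, 0.1674, 0.1314]
ee_rot: [0.645, 0.292, 0.643, -0.292]
contact_force: [-0.4, -0.4, -2.3]
width: 0.0111
```

carry_out --deltas '[0,0,0,1,0,0,-1,0,0,0,1,0,0,-1,0,0,0,1,0,0,-1,0,0,0,1,0,0,-1,0,0,0,1,0,0,-1,0,0,0,1,0,0,-1,0,0,0,1,0,0,-1,0,0,0,0.2,0,0,-1]'

```text
clock: 36.75
position: [0.4474, 0.1675, 0.1313]
ee_rot: [0.552, 0.443, 0.551, -0.442]
contact_force: [0.0, 0.5, -0.9]
width: 0.0111
```

Run:
```python
from h import *
# slot s=-50
plan(605.9+.2175*50+.1,167.7-.976*50,115,12.6)
```

```text
t 36.75 pos [447.4 167.5 131.3] yaw 12.6 q1,q6 [ 0.21 -0.01] tilt [0.1  0.02] F [ 0.   0.5 -0.9] w 11.1
 turn [-0.01   0.006 -0.025]  then shift [0.272 2.58  1.406] (max/row: 3.0 )
```

carry_out --deltas '[0,0.65,0.35,0,0,0,-1,0,0.65,0.35,0,0,0,-1,0,0.64,0.35,0,0,0,-1,0,0.64,0.35,0,0,0,-1,0.27,0,0,0,0,0,-1,0,0,0,0,0,0,-1,0,0,0,0,0,0,-1,0,0,0,0,0,0,-1]'

```text
clock: 37.75
position: [0.6164, 0.1196, 0.116]
ee_rot: [0.553, 0.443, 0.551, -0.442]
contact_force: [0.1, -0.3, -1.4]
width: 0.0106
```

Run:
```python
from h import *
im=eyes.get_image("wrist"); cv2.imwrite("pics/w22.png",im["color"][...,::-1])
for o in strut(im): print(o)
plan(605.9+.2175*50+.1,167.7-.976*50,49,12.6)
```

```text
(np.int32(2975), array([-68.,  96.]), 'edges', array([-20.3, -10.9]), 'off@0', np.float64(-15.64), 'deg', np.float64(102.55))
(np.int32(2944), array([-67.,  96.]), 'edges', array([11.2, 20.6]), 'off@0', np.float64(15.92), 'deg', np.float64(102.74))
t 37.8 pos [616.6 119.5 116.1] yaw 12.6 q1,q6 [ 0.08 -0.14] tilt [0.15 0.03] F [ 0.4  0.5 -0.3] w 10.5
 turn [-0.001  0.007 -0.038]  then shift [1.119 0.003 0.012] (max/row: 2.0 )
```

View pics/w22.png

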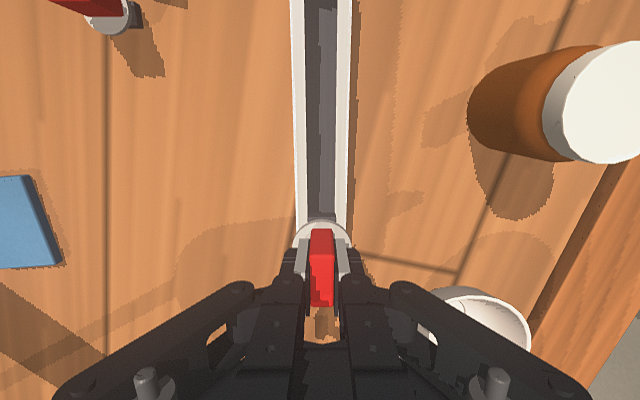

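Aligned over the slot. Inserting.

carry_out --deltas '[0.4,0,0.01,0,0,0,-1,0.4,0,0,0,0,0,-1,0.12,0,0,0,0,0,-1,0.1,0,0,0,0,0,-1,0.09,0,0,0,0,0,-1,0,0,0,0,0,0,-1]'

```text
clock: 38.55
position: [0.6175, 0.1186, 0.0491]
ee_rot: [0.552, 0.443, 0.551, -0.442]
contact_force: [-0.2, -0.1, 0.6]
width: 0.0107
```

Run:
```python
from h import *
plan(605.9+.2175*50+.1,167.7-.976*50,49.3,12.6)
```

```text
t 38.55 pos [617.5 118.6  49.1] yaw 12.6 q1,q6 [ 0.08 -0.14] tilt [0.15 0.03] F [-0.2 -0.1  0.6] w 10.7
 turn [-0.011  0.008 -0.036]  then shift [-0.003 -0.01  -0.008] (max/row: 1.0 )
```

carry_out --deltas '[-0.015,-0.01,0,0,0,0,-1,0,0,0,-1,0,0,-1,0,0,0,-1,0,0,-1,0,0,0,-1,0,0,-1,0,0,0,-1,0,0,-1,0,0,0,-1,0,0,-1,0,0,0,-1,0,0,-1,0,0,0,-1,0,0,-1,0,0,0,-1,0,0,-1,0,0,0,-1,0,0,-1]'

```text
clock: 39.8
position: [0.6168, 0.1184, 0.0501]
ee_rot: [0.662, 0.25, 0.661, -0.249]
contact_force: [0.2, -0.6, -1.3]
width: 0.0109
```

carry_out --deltas '[0,0,0,-1,0,0,-1,0,0,0,-1,0,0,-1,0,0,0,-1,0,0,-1,0,0,0,-1,0,0,-1,0,0,0,-1,0,0,-1,0,0,0,-1,0,0,-1,0,0,0,-1,0,0,-1,0,0,0,-1,0,0,-1,0,0,0,-1,0,0,-1,0,0,0,-1,0,0,-1]'

```text
clock: 41.05
position: [0.6168, 0.1184, 0.0501]
ee_rot: [0.708, 0.008, 0.706, -0.008]
contact_force: [0.0, -0.2, -2.8]
width: 0.0107
```

carry_out --deltas '[0,0,0,-1,0,0,-1,0,0,0,-1,0,0,-1,0,0,0,-1,0,0,-1,0,0,0,-0.5,0,0,-1,0,0,0,0,0,0,-1]'

```text
clock: 41.68
position: [0.6167, 0.1184, 0.0499]
ee_rot: [0.704, -0.077, 0.702, 0.077]
contact_force: [0.8, 0.3, -0.9]
width: 0.0109
```

carry_out --deltas '[0.01,0,0,0,0,0,-1,0.015,0,0,0,0,0,-1,0,0,0,0,0,0,-1]'

```text
clock: 42.05
position: [0.6167, 0.1184, 0.0488]
ee_rot: [0.704, -0.077, 0.702, 0.077]
contact_force: [-1.4, -0.0, 4.0]
width: 0.0106
```

Run:
```python
from h import *
plan(605.9+.2175*50+.1,167.7-.976*50,49.3,102.6)
```

```text
t 42.05 pos [616.7 118.4  48.8] yaw 102.5 q1,q6 [ 0.08 -1.71] tilt [-0.03  0.12] F [-1.4 -0.   4. ] w 10.6
 turn [-0.013  0.031  0.007]  then shift [-0.009  0.007  0.005] (max/row: 1.0 )
```

Seated with light contact. Release, rise and check.

carry_out --deltas '[0,0,0,0,0,0,-0.4,0,0,0,0,0,0,-0.4,-0.6,0,0,0,0,0,-0.4,-0.8,0,0,0.2,0,0,-0.3,0,0,0,1,0,0,-0.3,0,0,0,1,0,0,-0.3,0,0,0,0,0,0,-0.3]'

```text
clock: 42.92
position: [0.6164, 0.1184, 0.132]
ee_rot: [0.707, -0.023, 0.706, 0.023]
contact_force: [-0.8, 0.8, 0.1]
width: 0.0298
```

Run:
```python
from h import *
im=eyes.get_image("wrist"); cv2.imwrite("pics/w23.png",im["color"][...,::-1])
print(bolt(im,628,70.1,25,.025),bolt(im,616.9,118.9,45,.025))
t=eyes.get_image("top")
for b in [(463.5,391.2),(447.5,281.7),(433.3,227)]: print(bolt(t,*b,r=16))
plan(433.3,227.4,120,105)
```

```text
(515, (array([628.1,  71.2]), array([28.2, 12.4]), 12.7)) (484, (array([615.9, 118.5]), array([27.5, 11.7]), 12.2))
(32, (array([463.5, 392.4]), array([20.9, 10.3]), 1.3))
(28, (array([447.4, 282.4]), array([24.2,  9.9]), 8.1))
None
t 43.02 pos [616.4 118.4 131.9] yaw 93.8 q1,q6 [ 0.08 -1.56] tilt [-0.01  0.08] F [-0.9 -0.5 -0.8] w 29.9
 turn [-2.796  0.02   0.004]  then shift [ 0.198  2.544 -2.477] (max/row: 3.0 )
```

View pics/w23.png

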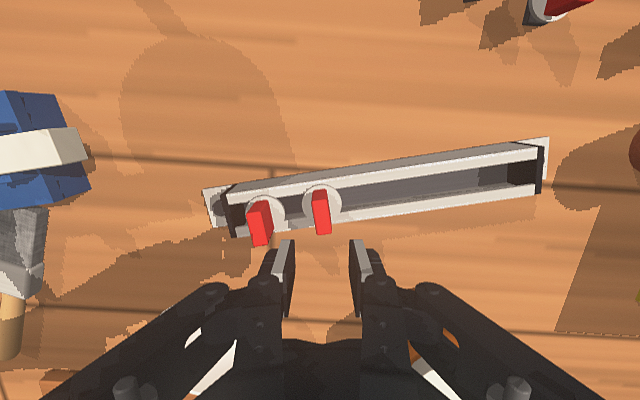

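Two bolts are fitted, w23 pixels (260,222) and (321,210), with wings square across. Bolt 3 is next, at (433,227), about 15.5°.

carry_out --deltas '[0,0,0,-1,0,0,-0.3,0,0,0,-1,0,0,-0.3,0,0,0,-0.9,0,0,-0.3,0,0.62,-0.62,0,0,0,-0.3,0,0.64,-0.62,0,0,0,-0.3,0,0.64,-0.62,0,0,0,-0.3,0.2,0.64,-0.62,0,0,0,-0.3,0.2,0,0,0,0,0,-0.3,0,0,0,0,0,0,-0.3,0,0,0,0,0,0,-0.3]'

```text
clock: 44.28
position: [0.4344, 0.2258, 0.1081]
ee_rot: [0.702, -0.094, 0.7, 0.094]
contact_force: [0.0, 0.7, 0.8]
width: 0.0302
```

carry_out --deltas '[0,0,0,0,0,0,-0.3,0,0,0,0,0,0,-0.3]'

```text
clock: 44.52
position: [0.4335, 0.2257, 0.108]
ee_rot: [0.702, -0.094, 0.7, 0.094]
contact_force: [-0.2, -0.4, 0.3]
width: 0.0298
```

Run:
```python
from h import *
im=eyes.get_image("wrist"); cv2.imwrite("pics/w24.png",im["color"][...,::-1])
b=bolt(im,433.3,227.4,50); print(b)
plan(b[1][0][0],b[1][0][1],23,b[1][2]+90)
```

```text
(553, (array([430.6, 228.9]), array([28.5, 11.5]), 12.9))
t 44.58 pos [433.3 225.7 108. ] yaw 105.3 q1,q6 [ 0.34 -1.5 ] tilt [-0.03  0.13] F [0.4 0.4 0.2] w 29.4
 turn [0.603 0.032 0.007]  then shift [ 1.416  0.062 -0.032] (max/row: 2.0 )
```

View pics/w24.png

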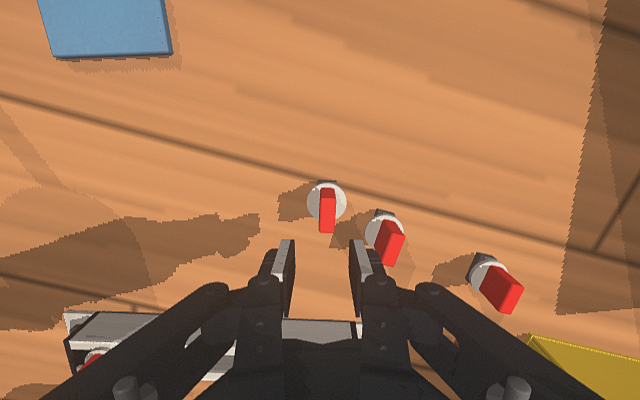

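carry_out --deltas '[0.5,0.06,-0.025,0.4,0,0,-0.3,0.5,0,0,0,0,0,-0.3,0.38,0,0,0,0,0,-0.3,0.04,0,0,0,0,0,-0.3,0,0,0,0,0,0,-1,0,0,0,0,0,0,-1,0,0,0,0,0,0,-1,0,0,0,0,0,0,-1]'

```text
clock: 45.58
position: [0.4309, 0.2292, 0.0233]
ee_rot: [0.703, -0.085, 0.701, 0.085]
contact_force: [0.6, 0.4, 3.4]
width: 0.0108
```

Run:
```python
from h import *
im=eyes.get_image("wrist"); cv2.imwrite("pics/w25.png",im["color"][...,::-1])
plan(430.6,228.9,23,12.6)
```

```text
t 45.62 pos [430.9 229.2  23.3] yaw 103.8 q1,q6 [ 0.35 -1.46] tilt [-0.02  0.18] F [-0.   0.7  4.9] w 10.9
 turn [-22.21    0.031   0.038]  then shift [ 0.005  0.005 -0.004] (max/row: 1.0 )
```

View pics/w25.png

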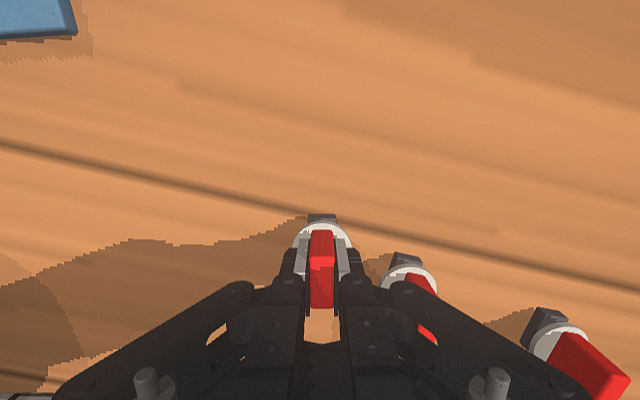

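carry_out --deltas '[-0.6,0,0,0,0,0,-1,-0.6,0,0,0,0,0,-1,-0.6,0,0,1,0,0,-1,0,0,0,1,0,0,-1,0,0,0,1,0,0,-1,0,0,0,1,0,0,-1,0,0,0,1,0,0,-1,0,0,0,1,0,0,-1,0,0,0,1,0,0,-1,0,0,0,1,0,0,-1]'

```text
clock: 46.88
position: [0.4299, 0.229, 0.1305]
ee_rot: [0.699, 0.113, 0.698, -0.113]
contact_force: [0.2, -0.9, -0.8]
width: 0.011
```

carry_out --deltas '[0,0,0,1,0,0,-1,0,0,0,1,0,0,-1,0,0,0,1,0,0,-1,0,0,0,1,0,0,-1,0,0,0,1,0,0,-1,0,0,0,1,0,0,-1,0,0,0,1,0,0,-1,0,0,0,1,0,0,-1,0,0,0,1,0,0,-1,0,0,0,1,0,0,-1]'

```text
clock: 48.12
position: [0.4299, 0.229, 0.1305]
ee_rot: [0.618, 0.345, 0.617, -0.345]
contact_force: [-0.3, -0.5, -1.1]
width: 0.0109
```

carry_out --deltas '[0,0,0,1,0,0,-1,0,0,0,1,0,0,-1,0,0,0,1,0,0,-1,0,0,0,1,0,0,-1,0,0,0,0.8,0,0,-1,0,0,0,0,0,0,-1]'

```text
clock: 48.88
position: [0.43, 0.229, 0.1305]
ee_rot: [0.552, 0.442, 0.551, -0.442]
contact_force: [-0.1, 0.5, -1.6]
width: 0.0113
```

Run:
```python
from h import *
plan(606,167.7,115,12.6)
```

```text
t 48.88 pos [430.  229.  130.5] yaw 12.6 q1,q6 [0.35 0.13] tilt [0.08 0.03] F [-0.1  0.5 -1.6] w 11.3
 turn [-0.001  0.007 -0.02 ]  then shift [0.259 2.64  1.637] (max/row: 3.0 )
```

carry_out --deltas '[0,0.66,0.41,0,0,0,-1,0,0.66,0.41,0,0,0,-1,0,0.66,0.41,0,0,0,-1,0,0.66,0.41,0,0,0,-1,0.26,0,0,0,0,0,-1,0,0,0,0,0,0,-1,0,0,0,0,0,0,-1,0,0,0,0,0,0,-1]'

```text
clock: 49.88
position: [0.6057, 0.168, 0.116]
ee_rot: [0.553, 0.443, 0.551, -0.441]
contact_force: [0.4, 0.2, -1.1]
width: 0.0111
```

Run:
```python
from h import *
im=eyes.get_image("wrist"); cv2.imwrite("pics/w26.png",im["color"][...,::-1])
for o in strut(im): print(o)
plan(606,167.7,49,12.6)
```

```text
(np.int32(2590), array([-21., 130.]), 'edges', array([-20.5, -11. ]), 'off@0', np.float64(-15.74), 'deg', np.float64(102.47))
(np.int32(2550), array([-18., 130.]), 'edges', array([11.2, 20.7]), 'off@0', np.float64(16.02), 'deg', np.float64(102.74))
t 49.92 pos [605.9 167.9 116.1] yaw 12.6 q1,q6 [ 0.16 -0.06] tilt [0.15 0.02] F [-0.4  0.3 -0.6] w 10.9
 turn [ 0.003  0.006 -0.039]  then shift [1.119e+00 1.000e-03 4.000e-03] (max/row: 2.0 )
```

View pics/w26.png

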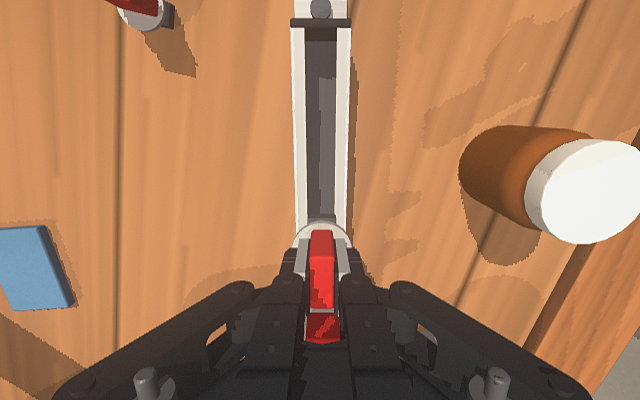

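carry_out --deltas '[0.4,-0.005,0,0,0,0,-1,0.4,0,0,0,0,0,-1,0.12,0,0,0,0,0,-1,0.1,0,0,0,0,0,-1,0.08,0,0,0,0,0,-1,0,0,0,0,0,0,-1]'

```text
clock: 50.68
position: [0.6062, 0.1674, 0.0496]
ee_rot: [0.552, 0.443, 0.551, -0.442]
contact_force: [-1.0, -0.6, -0.7]
width: 0.0111
```

Run:
```python
from h import *
plan(606,167.7,49.3,12.6)
```

```text
t 50.67 pos [606.2 167.4  49.6] yaw 12.6 q1,q6 [ 0.16 -0.06] tilt [0.12 0.02] F [-1.  -0.6 -0.7] w 11.1
 turn [-0.01   0.006 -0.03 ]  then shift [ 0.005 -0.002 -0.005] (max/row: 1.0 )
```

carry_out --deltas '[0,0,0,-1,0,0,-1,0,0,0,-1,0,0,-1,0,0,0,-1,0,0,-1,0,0,0,-1,0,0,-1,0,0,0,-1,0,0,-1,0,0,0,-1,0,0,-1,0,0,0,-1,0,0,-1,0,0,0,-1,0,0,-1,0,0,0,-1,0,0,-1,0,0,0,-1,0,0,-1]'

```text
clock: 51.92
position: [0.6065, 0.1674, 0.05]
ee_rot: [0.671, 0.227, 0.669, -0.226]
contact_force: [0.8, 0.2, -0.8]
width: 0.0108
```

carry_out --deltas '[0,0,0,-1,0,0,-1,0,0,0,-1,0,0,-1,0,0,0,-1,0,0,-1,0,0,0,-1,0,0,-1,0,0,0,-1,0,0,-1,0,0,0,-1,0,0,-1,0,0,0,-1,0,0,-1,0,0,0,-1,0,0,-1,0,0,0,-1,0,0,-1,0,0,0,-1,0,0,-1]'

```text
clock: 53.18
position: [0.6065, 0.1674, 0.05]
ee_rot: [0.708, -0.017, 0.706, 0.017]
contact_force: [0.7, 1.0, -1.2]
width: 0.0109
```

carry_out --deltas '[0,0,0,-1,0,0,-1,0,0,0,-1,0,0,-1,0,0,0,-0.5,0,0,-1,0.01,0,0,0,0,0,-1,0.01,0,0,0,0,0,-1,0,0,0,0,0,0,-1]'

```text
clock: 53.92
position: [0.6062, 0.1674, 0.0484]
ee_rot: [0.704, -0.077, 0.702, 0.077]
contact_force: [-0.9, 0.3, 0.1]
width: 0.0111
```

Run:
```python
from h import *
plan(606,167.7,49.3,102.6)
```

```text
t 53.92 pos [606.2 167.4  48.4] yaw 102.5 q1,q6 [ 0.16 -1.63] tilt [-0.02  0.12] F [-0.9  0.3  0.1] w 11.1
 turn [-0.015  0.03   0.006]  then shift [-0.016  0.006 -0.002] (max/row: 1.0 )
```

carry_out --deltas '[0.006,0,0,0,0,0,-1,0,0,0,0,0,0,-0.4,0,0,0,0,0,0,-0.4,-0.6,0,0,0,0,0,-0.4,-0.8,0,0,0,0,0,-0.3,0,0,0,1,0,0,-0.3,0,0,0,0.8,0,0,-0.3,0,0,0,0,0,0,-0.3]'

```text
clock: 54.92
position: [0.6059, 0.1674, 0.1318]
ee_rot: [0.707, -0.033, 0.706, 0.033]
contact_force: [0.3, 0.3, -0.1]
width: 0.03
```

Run:
```python
from h import *
im=eyes.get_image("wrist"); cv2.imwrite("pics/w27.png",im["color"][...,::-1])
print(bolt(im,628,70.1,25,.025),bolt(im,616.9,118.9,25,.025),bolt(im,606,167.7,40,.025))
t=eyes.get_image("top"); b=bolt(t,447.5,281.7,r=20); print(b,bolt(t,463.5,391.2,r=20))
plan(447,283,120,95)
```

```text
(516, (array([627.9,  71.6]), array([28.3, 13.4]), 14.6)) (495, (array([615.7, 118.6]), array([27.8, 12.1]), 15.1)) (356, (array([606.4, 167.7]), array([26.9, 11.4]), 12.6))
None (32, (array([463.5, 392.4]), array([20.9, 10.3]), 1.3))
t 55.02 pos [605.9 167.4 131.6] yaw 95.4 q1,q6 [ 0.16 -1.51] tilt [-0.01  0.09] F [-0.8  0.3  0.5] w 30.4
 turn [0.101 0.022 0.003]  then shift [ 0.193  2.151 -2.47 ] (max/row: 3.0 )
```

View pics/w27.png

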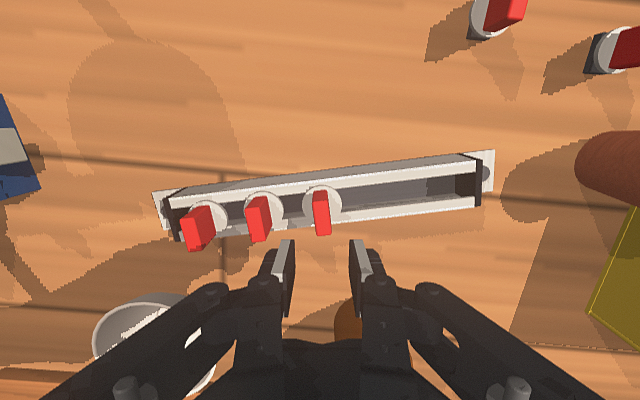

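Three bolts are seated in a row, w27 pixels (198,228), (260,218) and (321,212). Bolt 4 is next, near (447,283).

carry_out --deltas '[0,0.54,-0.62,0.1,0,0,-0.3,0,0.54,-0.62,0,0,0,-0.3,0,0.54,-0.62,0,0,0,-0.3,0.2,0.53,-0.61,0,0,0,-0.3,0.2,0,0,0,0,0,-0.3,0,0,0,0,0,0,-0.3,0,0,0,0,0,0,-0.3,0,0,0,0,0,0,-0.3,0,0,0,0,0,0,-0.3]'

```text
clock: 56.15
position: [0.4478, 0.2825, 0.1077]
ee_rot: [0.707, -0.03, 0.706, 0.03]
contact_force: [0.3, -0.4, -0.1]
width: 0.0296
```

Run:
```python
from h import *
im=eyes.get_image("wrist"); cv2.imwrite("pics/w28.png",im["color"][...,::-1])
b=bolt(im,447,282,50); print(b)
plan(b[1][0][0],b[1][0][1],23,b[1][2]+90)
```

```text
(559, (array([444.4, 285.4]), array([28.9, 11.5]), 0.8))
t 56.2 pos [447.6 282.5 107.7] yaw 94.9 q1,q6 [ 0.43 -1.22] tilt [-0.    0.13] F [0.4 0.5 0.3] w 30.0
 turn [1.029 0.033 0.   ]  then shift [ 1.411  0.049 -0.052] (max/row: 2.0 )
```

View pics/w28.png

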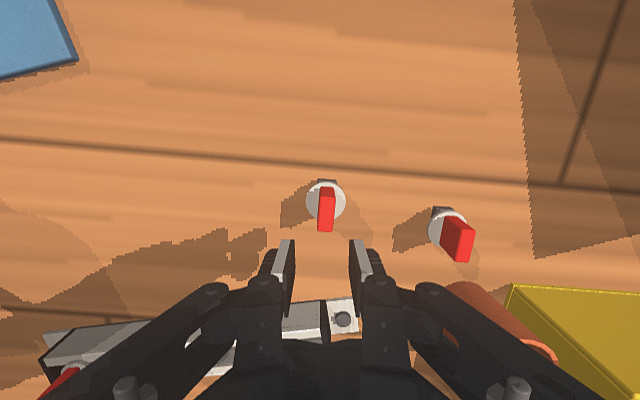

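carry_out --deltas '[0.3,0.045,-0.047,0.9,0,0,-0.3,0.6,0,0,0,0,0,-0.3,0.48,0,0,0,0,0,-0.3,0.03,0,0,0,0,0,-0.3,0,0,0,0,0,0,-1,0,0,0,0,0,0,-1,0,0,0,0,0,0,-1,0,0,0,0,0,0,-1]'

```text
clock: 57.2
position: [0.4447, 0.2855, 0.0238]
ee_rot: [0.708, -0.008, 0.706, 0.009]
contact_force: [0.2, -0.6, 3.5]
width: 0.0108
```

Run:
```python
from h import *
im=eyes.get_image("wrist"); cv2.imwrite("pics/w29.png",im["color"][...,::-1])
plan(444.4,285.4,23,12.6)
```

```text
t 57.25 pos [444.7 285.5  23.8] yaw 91.4 q1,q6 [ 0.44 -1.15] tilt [0.03 0.19] F [-0.6  0.7  5. ] w 10.7
 turn [19.69   0.035 -0.04 ]  then shift [ 0.013 -0.005  0.001] (max/row: 1.0 )
```

View pics/w29.png

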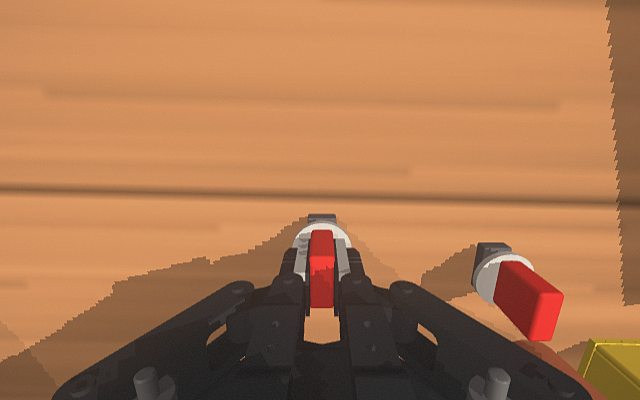

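Gripped, 10.7 mm. Lift and turn by +19.7.

carry_out --deltas '[-0.6,0,0,0,0,0,-1,-0.6,0,0,1,0,0,-1,-0.6,0,0,1,0,0,-1,0,0,0,1,0,0,-1,0,0,0,1,0,0,-1,0,0,0,1,0,0,-1,0,0,0,1,0,0,-1,0,0,0,1,0,0,-1,0,0,0,1,0,0,-1,0,0,0,1,0,0,-1]'

```text
clock: 58.5
position: [0.4436, 0.2851, 0.1307]
ee_rot: [0.675, 0.211, 0.674, -0.211]
contact_force: [0.2, 0.3, -1.2]
width: 0.0109
```

carry_out --deltas '[0,0,0,1,0,0,-1,0,0,0,1,0,0,-1,0,0,0,1,0,0,-1,0,0,0,1,0,0,-1,0,0,0,1,0,0,-1,0,0,0,1,0,0,-1,0,0,0,1,0,0,-1,0,0,0,1,0,0,-1,0,0,0,1,0,0,-1,0,0,0,1,0,0,-1]'

```text
clock: 59.75
position: [0.4436, 0.2851, 0.1307]
ee_rot: [0.562, 0.43, 0.561, -0.429]
contact_force: [0.9, -1.0, -0.4]
width: 0.0109
```

carry_out --deltas '[0,0,0,0.7,0,0,-1,0,0,0,0,0,0,-1]'

```text
clock: 60.0
position: [0.4436, 0.2852, 0.1307]
ee_rot: [0.552, 0.442, 0.551, -0.442]
contact_force: [-0.4, -0.5, -0.1]
width: 0.0107
```

Run:
```python
from h import *
plan(606-.2175*50,167.7+.976*50,115,12.6)
```

```text
t 60.0 pos [443.6 285.2 130.7] yaw 12.6 q1,q6 [0.44 0.22] tilt [0.07 0.03] F [-0.4 -0.5 -0.1] w 10.7
 turn [-0.002  0.007 -0.019]  then shift [0.262 2.215 1.668] (max/row: 3.0 )
```

carry_out --deltas '[0,0.56,0.42,0,0,0,-1,0,0.55,0.42,0,0,0,-1,0,0.55,0.42,0,0,0,-1,0,0.55,0.41,0,0,0,-1,0.26,0,0,0,0,0,-1,0,0,0,0,0,0,-1,0,0,0,0,0,0,-1,0,0,0,0,0,0,-1]'

```text
clock: 61.0
position: [0.5946, 0.2169, 0.1162]
ee_rot: [0.553, 0.443, 0.551, -0.441]
contact_force: [-0.5, 0.3, -0.9]
width: 0.011
```

Run:
```python
from h import *
im=eyes.get_image("wrist"); cv2.imwrite("pics/w30.png",im["color"][...,::-1])
for o in strut(im): print(o)
plan(606-.2175*50,167.7+.976*50,49.5,12.6)
```

```text
(np.int32(1501), array([ 30., 130.]), 'edges', array([-20.5, -11.1]), 'off@0', np.float64(-15.9), 'deg', np.float64(102.43))
(np.int32(1472), array([ 33., 130.]), 'edges', array([11.7, 21.1]), 'off@0', np.float64(16.43), 'deg', np.float64(102.94))
t 61.05 pos [594.8 216.9 116.2] yaw 12.6 q1,q6 [0.24 0.02] tilt [0.15 0.02] F [ 0.   0.6 -0.3] w 11.0
 turn [ 0.005  0.005 -0.038]  then shift [1.112 0.005 0.008] (max/row: 2.0 )
```

View pics/w30.png

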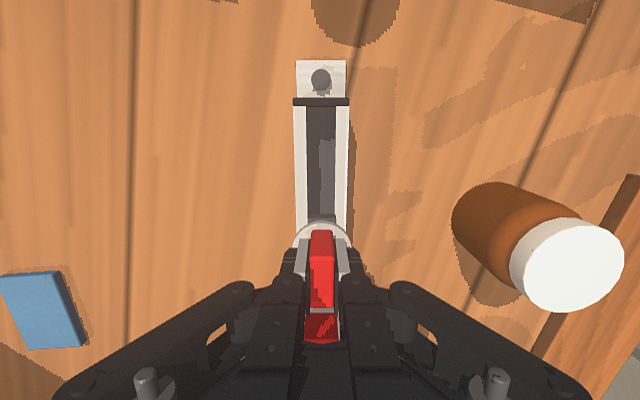

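carry_out --deltas '[0.4,0,0.005,0,0,0,-1,0.4,0,0,0,0,0,-1,0.12,0,0,0,0,0,-1,0.1,0,0,0,0,0,-1,0.08,0,0,0,0,0,-1,0,0,0,0,0,0,-1]'

```text
clock: 61.8
position: [0.5954, 0.216, 0.0498]
ee_rot: [0.552, 0.443, 0.551, -0.442]
contact_force: [-0.3, 0.4, -1.7]
width: 0.0108
```

Run:
```python
from h import *
plan(606-.2175*50,167.7+.976*50,50.2,12.6)
```

```text
t 61.8 pos [595.4 216.   49.8] yaw 12.6 q1,q6 [0.24 0.02] tilt [0.12 0.03] F [-0.3  0.4 -1.7] w 10.8
 turn [-0.01   0.006 -0.031]  then shift [-0.007 -0.004 -0.009] (max/row: 1.0 )
```

carry_out --deltas '[-0.005,0,0,-1,0,0,-1,0,0,0,-1,0,0,-1,0,0,0,-1,0,0,-1,0,0,0,-1,0,0,-1,0,0,0,-1,0,0,-1,0,0,0,-1,0,0,-1,0,0,0,-1,0,0,-1,0,0,0,-1,0,0,-1,0,0,0,-1,0,0,-1,0,0,0,-1,0,0,-1]'

```text
clock: 63.05
position: [0.5957, 0.2161, 0.0505]
ee_rot: [0.671, 0.227, 0.669, -0.226]
contact_force: [-0.5, -0.0, -0.1]
width: 0.0108
```

carry_out --deltas '[0,0,0,-1,0,0,-1,0,0,0,-1,0,0,-1,0,0,0,-1,0,0,-1,0,0,0,-1,0,0,-1,0,0,0,-1,0,0,-1,0,0,0,-1,0,0,-1,0,0,0,-1,0,0,-1,0,0,0,-1,0,0,-1,0,0,0,-1,0,0,-1,0,0,0,-1,0,0,-1]'

```text
clock: 64.3
position: [0.5958, 0.2161, 0.0505]
ee_rot: [0.708, -0.017, 0.706, 0.017]
contact_force: [-0.2, -0.4, -1.3]
width: 0.0108
```

carry_out --deltas '[0,0,0,-1,0,0,-1,0,0,0,-1,0,0,-1,0,0,0,-0.5,0,0,-1,0.015,0,0,0,0,0,-1,0.01,0,0,0,0,0,-1,0,0,0,0,0,0,-1]'

```text
clock: 65.05
position: [0.5954, 0.216, 0.0488]
ee_rot: [0.704, -0.077, 0.702, 0.077]
contact_force: [-1.3, 0.3, 3.6]
width: 0.0107
```

Run:
```python
from h import *
plan(606-.2175*50,167.7+.976*50,48.8,102.6)
```

```text
t 65.05 pos [595.4 216.   48.8] yaw 102.5 q1,q6 [ 0.24 -1.55] tilt [-0.03  0.13] F [-1.3  0.3  3.6] w 10.7
 turn [-0.015  0.031  0.006]  then shift [ 0.     0.009 -0.003] (max/row: 1.0 )
```

carry_out --deltas '[0,0,0,0,0,0,-0.4,0,0,0,0,0,0,-0.4,-0.6,0,0,0,0,0,-0.4,-0.8,0,0,0,0,0,-0.3,0,0,0,1,0,0,-0.3,0,0,0,1,0,0,-0.3,0,0,0,0.9,0,0,-0.3,0,0,0,0,0,0,-0.3]'

```text
clock: 66.05
position: [0.5951, 0.216, 0.1322]
ee_rot: [0.708, -0.006, 0.706, 0.006]
contact_force: [0.7, 0.4, -0.6]
width: 0.03
```

Run:
```python
from h import *
im=eyes.get_image("wrist"); cv2.imwrite("pics/w31.png",im["color"][...,::-1])
print(bolt(im,606,167.7,25,.025),bolt(im,595,216.5,40,.025))
t=eyes.get_image("top"); print(bolt(t,463.5,391.2,r=20)); cv2.imwrite("pics/t31.png",cv2.resize(t["color"][120:270,130:400,::-1],None,fx=2.9,fy=2.9,interpolation=cv2.INTER_CUBIC))
print("beaker",ray(t,[[158,186]],.085)*1000)
plan(462,394,120,91)
```

```text
(423, (array([605.9, 168.3]), array([27.3, 12.3]), 14.1)) (284, (array([595.7, 216.4]), array([27. , 11.7]), 12.6))
(24, (array([463.5, 393.7]), array([20.8,  7.7]), 1.3))
beaker [[550.76526873 430.88358957  85.        ]]
t 66.15 pos [595.1 216.  132.2] yaw 91.0 q1,q6 [ 0.24 -1.35] tilt [-0.01  0.1 ] F [ 0.7 -0.8  0.3] w 29.9
 turn [0.003 0.024 0.001]  then shift [ 0.204  3.005 -2.167] (max/row: 4.0 )
```

View pics/w31.png

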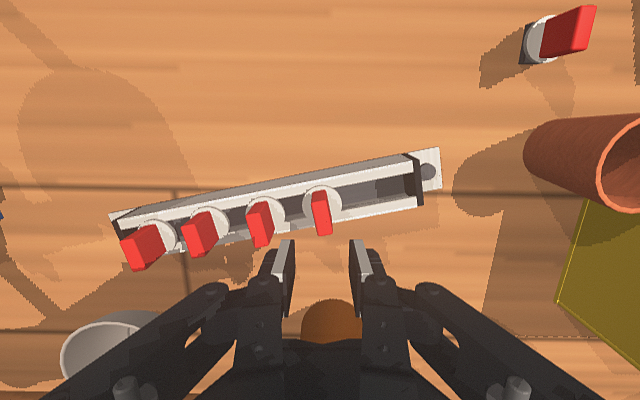

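View pics/t31.png

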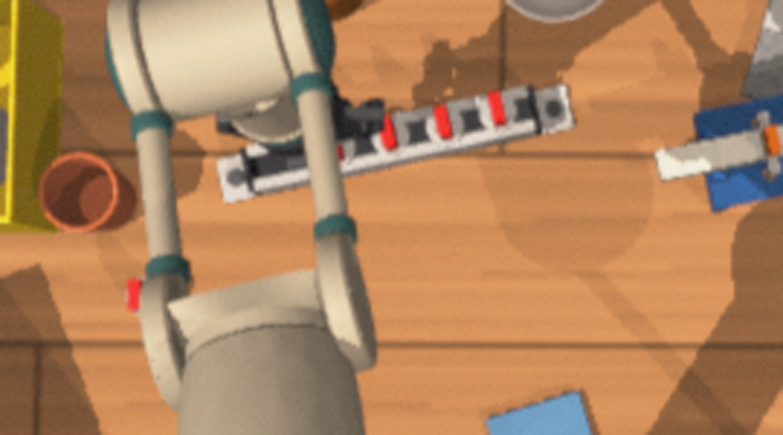

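Four bolts are fitted. The last one is at about (462,393), clear of the beaker at (551,431).

carry_out --deltas '[0,0.6,-0.44,0,0,0,-0.3,0,0.6,-0.43,0,0,0,-0.3,0,0.6,-0.43,0,0,0,-0.3,0,0.6,-0.43,0,0,0,-0.3,0.2,0.6,-0.43,0,0,0,-0.3,0.2,0,0,0,0,0,-0.3,0,0,0,0,0,0,-0.3,0,0,0,0,0,0,-0.3,0,0,0,0,0,0,-0.3]'

```text
clock: 67.28
position: [0.4637, 0.3932, 0.1086]
ee_rot: [0.708, -0.005, 0.706, 0.006]
contact_force: [0.3, -0.3, -0.2]
width: 0.0299
```

Run:
```python
from h import *
im=eyes.get_image("wrist"); cv2.imwrite("pics/w32.png",im["color"][...,::-1])
b=bolt(im,462,394,50); print(b)
plan(b[1][0][0],b[1][0][1],23,b[1][2]+90)
```

```text
(550, (array([460.9, 394. ]), array([27.6, 11.2]), 1.4))
t 67.33 pos [463.6 393.2 108.6] yaw 90.9 q1,q6 [ 0.59 -1.  ] tilt [0.02 0.15] F [ 0.2 -0.6  0.1] w 29.8
 turn [-0.13   0.039 -0.005]  then shift [ 1.427  0.014 -0.044] (max/row: 2.0 )
```

View pics/w32.png

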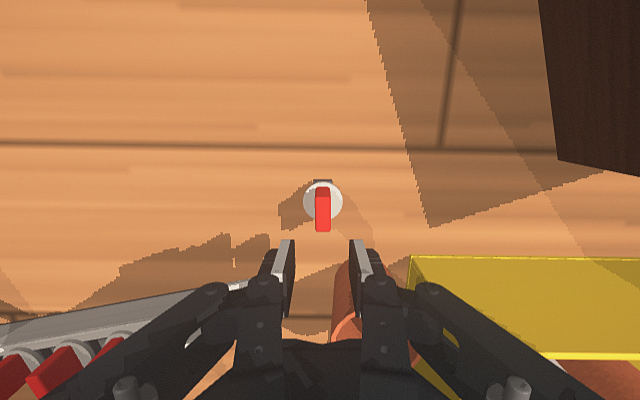

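carry_out --deltas '[0.3,0.014,-0.04,-0.1,0,0,-0.3,0.6,0,0,0,0,0,-0.3,0.49,0,0,0,0,0,-0.3,0.03,0,0,0,0,0,-0.3,0,0,0,0,0,0,-1,0,0,0,0,0,0,-1,0,0,0,0,0,0,-1,0,0,0,0,0,0,-1]'

```text
clock: 68.32
position: [0.4608, 0.3949, 0.0238]
ee_rot: [0.708, -0.008, 0.706, 0.009]
contact_force: [0.2, 0.1, 3.7]
width: 0.011
```

Run:
```python
from h import *
plan(461,394,23,12.6)
```

```text
t 68.33 pos [460.8 394.9  23.8] yaw 91.4 q1,q6 [ 0.59 -1.  ] tilt [0.04 0.18] F [0.2 0.1 3.7] w 11.0
 turn [19.69   0.031 -0.04 ]  then shift [ 0.013 -0.     0.015] (max/row: 1.0 )
```

carry_out --deltas '[-0.6,0,0,0,0,0,-1,-0.6,0,0,1,0,0,-1,-0.6,0,0,1,0,0,-1,0,0,0,1,0,0,-1,0,0,0,1,0,0,-1,0,0,0,1,0,0,-1,0,0,0,1,0,0,-1,0,0,0,1,0,0,-1,0,0,0,1,0,0,-1,0,0,0,1,0,0,-1]'

```text
clock: 69.58
position: [0.46, 0.3946, 0.131]
ee_rot: [0.675, 0.211, 0.674, -0.211]
contact_force: [-0.3, -0.3, -1.1]
width: 0.0109
```

carry_out --deltas '[0,0,0,1,0,0,-1,0,0,0,1,0,0,-1,0,0,0,1,0,0,-1,0,0,0,1,0,0,-1,0,0,0,1,0,0,-1,0,0,0,1,0,0,-1,0,0,0,1,0,0,-1,0,0,0,1,0,0,-1,0,0,0,1,0,0,-1,0,0,0,1,0,0,-1]'

```text
clock: 70.82
position: [0.46, 0.3945, 0.131]
ee_rot: [0.562, 0.43, 0.561, -0.429]
contact_force: [-0.5, 0.1, -1.6]
width: 0.011
```

carry_out --deltas '[0,0,0,0.7,0,0,-1,0,0,0,0,0,0,-1]'

```text
clock: 71.08
position: [0.46, 0.3946, 0.131]
ee_rot: [0.552, 0.443, 0.551, -0.442]
contact_force: [0.2, 0.1, -1.0]
width: 0.0108
```

Run:
```python
from h import *
plan(606-.2175*98,167.7+.976*98,115,12.6)
```

```text
t 71.08 pos [460.  394.6 131. ] yaw 12.6 q1,q6 [0.59 0.38] tilt [0.1  0.03] F [ 0.2  0.1 -1. ] w 10.8
 turn [-0.001  0.006 -0.025]  then shift [0.266 1.551 2.588] (max/row: 3.0 )
```

carry_out --deltas '[0,0.39,0.65,0,0,0,-1,0,0.39,0.65,0,0,0,-1,0,0.39,0.65,0,0,0,-1,0,0.38,0.64,0,0,0,-1,0.26,0,0,0,0,0,-1,0,0,0,0,0,0,-1,0,0,0,0,0,0,-1,0,0,0,0,0,0,-1]'

```text
clock: 72.08
position: [0.5843, 0.2642, 0.1161]
ee_rot: [0.553, 0.442, 0.551, -0.441]
contact_force: [-0.3, 0.1, -0.7]
width: 0.0108
```

Run:
```python
from h import *
im=eyes.get_image("wrist"); cv2.imwrite("pics/w33.png",im["color"][...,::-1])
for o in strut(im): print(o)
plan(606-.2175*98,167.7+.976*98,49.7,12.6)
```

```text
(np.int32(667), array([ 78., 129.]), 'edges', array([-22.7, -13.5]), 'off@0', np.float64(-18.11), 'deg', np.float64(101.35))
(np.int32(642), array([ 81., 129.]), 'edges', array([13.8, 23.4]), 'off@0', np.float64(18.79), 'deg', np.float64(104.06))
t 72.12 pos [584.4 264.  116.1] yaw 12.6 q1,q6 [0.32 0.1 ] tilt [0.15 0.01] F [ 0.1 -0.6 -1. ] w 10.7
 turn [ 0.01   0.003 -0.037]  then shift [1.107 0.002 0.012] (max/row: 2.0 )
```

View pics/w33.png

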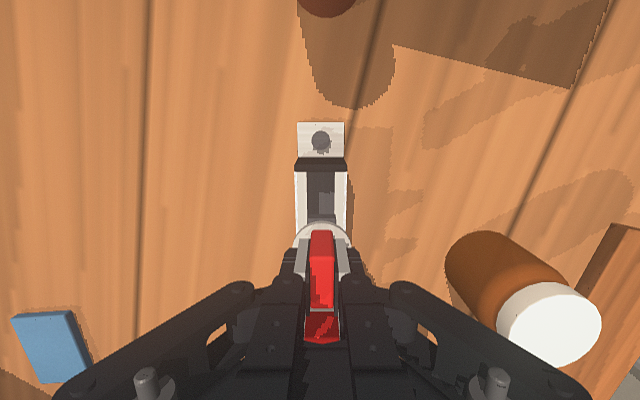

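carry_out --deltas '[0.4,0,0.01,0,0,0,-1,0.4,0,0,0,0,0,-1,0.12,0,0,0,0,0,-1,0.1,0,0,0,0,0,-1,0.08,0,0,0,0,0,-1,0,0,0,0,0,0,-1]'

```text
clock: 72.88
position: [0.5851, 0.2626, 0.0498]
ee_rot: [0.552, 0.443, 0.551, -0.442]
contact_force: [0.7, -0.3, -0.7]
width: 0.0106
```

Run:
```python
from h import *
plan(606-.2175*98,167.7+.976*98,50.2,12.6)
```

```text
t 72.88 pos [585.1 262.6  49.8] yaw 12.6 q1,q6 [0.31 0.09] tilt [0.12 0.02] F [ 0.7 -0.3 -0.7] w 10.6
 turn [-0.01   0.006 -0.031]  then shift [-0.007 -0.005 -0.014] (max/row: 1.0 )
```

carry_out --deltas '[-0.005,0,0,-1,0,0,-1,0,0,0,-1,0,0,-1,0,0,0,-1,0,0,-1,0,0,0,-1,0,0,-1,0,0,0,-1,0,0,-1,0,0,0,-1,0,0,-1,0,0,0,-1,0,0,-1,0,0,0,-1,0,0,-1,0,0,0,-1,0,0,-1,0,0,0,-1,0,0,-1]'

```text
clock: 74.12
position: [0.5855, 0.2626, 0.0506]
ee_rot: [0.671, 0.227, 0.669, -0.226]
contact_force: [0.5, -0.3, -0.7]
width: 0.011
```

carry_out --deltas '[0,0,0,-1,0,0,-1,0,0,0,-1,0,0,-1,0,0,0,-1,0,0,-1,0,0,0,-1,0,0,-1,0,0,0,-1,0,0,-1,0,0,0,-1,0,0,-1,0,0,0,-1,0,0,-1,0,0,0,-1,0,0,-1,0,0,0,-1,0,0,-1,0,0,0,-1,0,0,-1]'

```text
clock: 75.38
position: [0.5854, 0.2626, 0.0505]
ee_rot: [0.708, -0.016, 0.706, 0.017]
contact_force: [0.3, 0.1, -0.9]
width: 0.0108
```

carry_out --deltas '[0,0,0,-1,0,0,-1,0,0,0,-1,0,0,-1,0,0,0,-0.5,0,0,-1,0.015,0,0,0,0,0,-1,0.01,0,0,0,0,0,-1,0,0,0,0,0,0,-1]'

```text
clock: 76.12
position: [0.5851, 0.2626, 0.0488]
ee_rot: [0.704, -0.077, 0.702, 0.077]
contact_force: [-1.3, -0.4, 3.3]
width: 0.0111
```

carry_out --deltas '[0,0,0,0,0,0,-0.4,0,0,0,0,0,0,-0.4,-0.6,0,0,0,0,0,-0.4,-0.8,0,0,0,0,0,-0.3,-0.6,0,0,0,0,0,-0.3,0,0,0,0,0,0,-0.3,0,0,0,0,0,0,-0.3]'

```text
clock: 77.0
position: [0.5841, 0.2623, 0.1675]
ee_rot: [0.703, -0.077, 0.703, 0.077]
contact_force: [-0.9, -0.4, -0.7]
width: 0.0302
```

Run:
```python
from h import *
im=eyes.get_image("wrist"); cv2.imwrite("pics/w34.png",im["color"][...,::-1])
for s in (-100,-50,0,50,98): print(s,bolt(im,606-.2175*s,167.7+.976*s,25,.025))
s=eyes.get_image("scene"); cv2.imwrite("pics/s34.png",cv2.resize(s["color"][150:310,140:460,::-1],None,fx=2.5,fy=2.5,interpolation=cv2.INTER_CUBIC))
plan(450,200,300,90)
```

```text
-100 (452, (array([627.5,  72.5]), array([28. , 15.1]), 14.7))
-50 (395, (array([615.1, 119.4]), array([27.8, 12.5]), 12.9))
0 (352, (array([605.3, 167.8]), array([27.9, 11.4]), 12.3))
50 (288, (array([595.3, 216.3]), array([26.1, 11.2]), 12.6))
98 (261, (array([585.1, 262.5]), array([27.9, 11.2]), 12.9))
t 77.1 pos [583.7 262.2 166.5] yaw 102.6 q1,q6 [ 0.31 -1.48] tilt [-0.04 -0.1 ] F [ 1.2  0.6 -0.5] w 29.7
 turn [ 3.138 -0.023  0.013]  then shift [-2.225 -1.036 -2.229] (max/row: 3.0 )
```

View pics/w34.png

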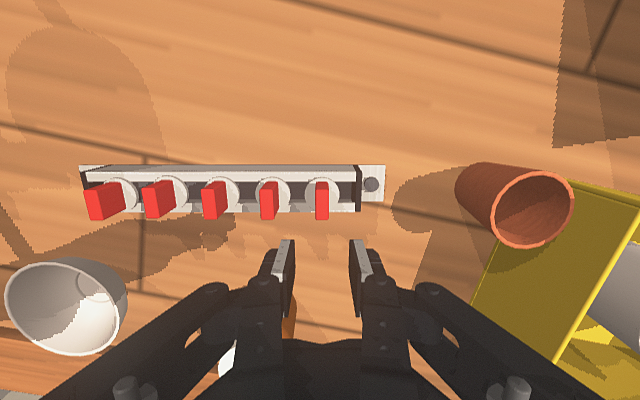

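View pics/s34.png

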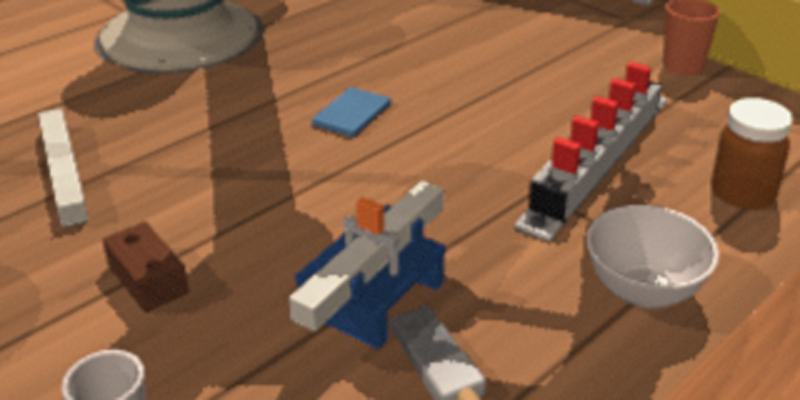

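All five bolts are square across (w34, 105..322, ~200), and the U-bolt and post are in place (s34, 368,220). I'll retreat for a final top view.

carry_out --deltas '[-0.7,0,0,0,0,0,-0.3,-0.7,0,0,0,0,0,-0.3,-0.6,0.5,-0.7,0,0,0,-0.3,0,0.6,-0.8,0,0,0,-0.3,0,0.6,-0.8,0,0,0,-0.3,0,0.6,-0.8,0,0,0,-0.3,0,0,0,0,0,0,-0.3,0,0,0,0,0,0,-0.3]'

```text
clock: 78.1
position: [0.3735, 0.3565, 0.2869]
ee_rot: [0.703, -0.078, 0.702, 0.077]
contact_force: [-1.1, -0.3, -0.6]
width: 0.03
```

Run:
```python
from h import *
t=eyes.get_image("top"); cv2.imwrite("pics/t35.png",cv2.resize(t["color"][70:270,170:470,::-1],None,fx=2.66,fy=2.66,interpolation=cv2.INTER_CUBIC))
for s in (-100,-50,0,50,98): print(s,bolt(t,606-.2175*s,167.7+.976*s,14,.025))
P=topface(t,(335,120,455,210),.071,tol=.007,extra=hsv(t)[...,1]<90); print("post",rect(P))
P=topface(t,(370,140,425,200),.109,tol=.006); print("lug",rect(P))
P=topface(t,(360,140,425,200),.045,tol=.006,extra=masks(t)["blue"]); print("bracket",rect(P))
C=cloud(t); 
s=readout.get_state(); print(s["clock"],s["position"])
```

```text
-100 (30, (array([628.9,  69.5]), array([24.9,  8. ]), 11.6))
-50 (27, (array([616.1, 116.9]), array([23.8,  8.5]), 11.7))
0 (37, (array([606.8, 165.8]), array([27.6,  8.7]), 14.6))
50 (36, (array([596.3, 214.2]), array([27.6,  8.7]), 14.7))
98 (31, (array([585.8, 260.9]), array([26.8,  8.5]), 12.1))
post (array([ 592.4, -122.2]), array([101.9,  42.1]), -81.8)
lug (array([ 597. , -170.1]), array([22.7, 10. ]), -0.3)
bracket (array([ 569.7, -175.9]), array([107.9,  32. ]), -78.4)
78.15 [0.37419862 0.35635439 0.2869388 ]
```

View pics/t35.png

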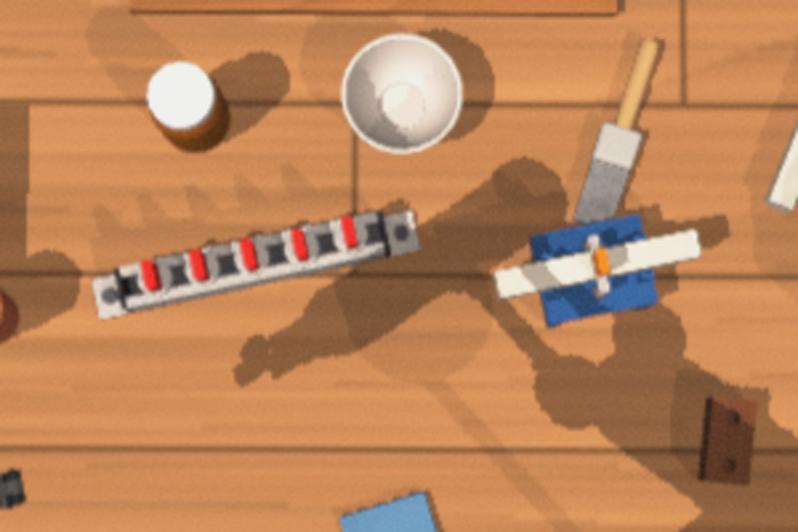

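The final top view shows everything in place: bolts at (150..348, ~255), post and U-bolt at (600,262), bystanders unmoved. Handing in.

```bash
python3 -c "
from rig import job; print(job.sign_off())"
```

```text
the job is handed in; nothing more can be done
None
```

The job is handed in. The post lies flat in the bracket cradle, the U-bolt is over it, and all five T-bolts are fitted in the strut. It took about 78 s of robot time.

- **Post and U-bolt:** I took the left-most white bar as the post. The U-bolt's legs went down through both holes until the crossbar touched the post (about 6 N). Its lug then measured at (596,-171) mm, close to the bracket centre at (597,-169).
- **T-bolts:** They sit about 50 mm apart. Each collar was lowered onto the lips until it touched, or nearly so, and each head was turned a quarter. The left-most bolt was knocked aside during the run, and I found it again and fitted it.
- **Final checks:** Close-up readings taken from above each bolt after release showed the wings at 12.2–12.9° against the strut's 12.6°. Readings from farther off, in oblique wrist and low-resolution top views, scattered by 1–3°. The top view's automatic post outline was broken up by the U-bolt and shadow, so I judged the post's centring by eye there and in the wrist view. No bystander looked moved.

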